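# Swap the pop-up plug of the rinse basin for the strainer

## Task

Get the rinse basin ready for rinsing bottles: push the lift knob beside the tap fully down so that the plug rises through the drain ring, then take the plug out from under the spout and stand it upright on the floor of the grey tray. Then set the strainer with the upright post level and fully home in the drain. Do not knock the tap, and leave the other things on the counter and in the tray where they are.

Things in the scene. Friction and masses are not known exactly. Their poses are not given: they have to be found in the camera images.
- basin: white counter-top rinse basin, fixed. Origin on the drain's axis at counter height; z up, x from the open front towards the tap, y to the left seen that way. Outside x -165 to 175, y -150 to 150; rim and deck 135 high; flat floor 70 above the counter; inside x -147 to 85, y -132 to 132; behind it (x 85 to 175) the deck with tap and lift knob
- tap: fixed steel single-lever tap on the deck. Origin and axes are those of the basin (on the drain's axis at counter height). Body: diameter 44 at x 125, y 0, up to 268 high; a lever on top reaches forward to x 56, at most 290 high; the level spout bar, diameter 23, runs forward at 208 high from the body to x -7
- spout (a point): middle of the tap's downward outlet, diameter 22: 115 above the basin floor, at basin x +4, y 0, so its front edge is at x -7. A tool pointing straight down over the drain hits it: come from the open front, leaning about 30 to 45 degrees, and leave the same way
- drain (a point): centre of the steel drain ring, at the height of the basin floor, 70 above the counter; axes as the basin's. The ring is dished: inner diameter about 65 at the floor, narrowing to 55 at its flat seat 9 below the floor; the opening in the seat is 42 wide
- lift_rod (a joint): travel of the lift rod, m: 0 is up (plug closed), 0.028 fully down at its stop. Pressing takes 4 to 8 N; it stays where it is left. A lifter under the plug rises as far as the rod goes down; it meets the plug after the first 4 mm, so the plug rises 24 mm in all
- rod_top (a point): middle of the top of the lift rod's steel knob, a disc of diameter 19, 12 thick, on a thin upright rod on the deck at basin x 125, y 100; 190 above the counter when up, 162 when fully down. Push it straight down
- plug: loose steel plug: round cap, diameter 50, 10 thick, on a ribbed basket, diameter 34, 36 high, flat below. Origin under the basket, z up; the cap's straight side is 36 to 43 above the origin, then a bevel to 46. At first it sits in the drain ring, cap 1 above the basin floor, too low to grip; with the rod fully down the cap's underside is 15 above the floor. 100 to 190 g
- strainer: loose steel strainer: perforated dish, rim diameter 50, 8 to 11 above the origin, over a cone from 36 down to 24 diameter; a straight post, diameter 12, rises from its middle, 11 to 45 above the origin. Origin under its centre, z up the post. Fully home the rim lies on the drain's seat, the origin 17 below the basin floor, clear of the raised lifter. 40 to 80 g
- tray: grey open tray, fixed, 170 (x) by 150 (y) outside, 50 high, walls and floor 5 thick. Origin under its centre, z up. On the counter to one side of the basin, the strainer being on the other
- cap_tray: small white ribbed screw cap, diameter 38, 16 high, lying in one corner of the tray; origin under its centre
- cap_loose: white ribbed screw cap, diameter 48, 18 high, lying 80 to 110 from the strainer; origin under its centre
- sprayer: white trigger spray bottle, diameter 76, 232 high; origin under its centre
- beaker: open grey plastic cup, rim diameter 72, 90 high; origin under its centre
- brush: hand brush lying on the counter, about 200 long along its own x; origin under it
- jar: white jar with black lid, diameter 68, 85 high; origin under its centre
- flask: white bottle, diameter 68, 190 high; origin under its centre
Not all that is in view belongs to the job. What is shaped like the plug but blue or pink is not meant.

How it is judged:
By the outcome, as a careful person would: the job done as asked, in the order asked, and still so for the second after the job is handed in, with the robot touching nothing.
It also fails if it takes over 72 s, if anything falls off the work surface, if the arm or the gripper's body presses on something with over 40 N, if the wrist force passes 120 N, or if a joint passes its speed limit or range.

## Robot

A 7-joint arm with a two-finger parallel gripper is mounted at the origin on the work surface. World frame = base frame: x ahead of the robot, y to its left, z up, the work surface at z = 0. Lengths are in m, angles in rad, forces in N, time in s.
With the tool pointing down it reaches from about 0.4 to 0.875 m from the base axis. Payload 19.3 kg.
Tool frame: the origin (TCP) lies on the centre line of the jaws, within the pads' length; the fingertips stand 14 mm ahead of it and the grasp point (between the pads) lies 5 mm behind it; z points along the fingers, y is the direction in which the jaws open and shut (so a half turn about z gives the same grasp; the last joint's range is limited). The gripper opens to 85 mm and grips with 20 to 120 N. Pads are 22 mm wide; open, the fingers measure 114 mm over their backs; the gripper's body (76 mm by 85 mm) begins 54 mm behind the grasp point. The pads swing forward as they close: fully open they stand 13 mm farther back than shut.
Start: joints at [1.057, 0.521, -0.036, 1.599, 0.021, 1.021, -0.113], TCP at [0.268, -0.564, 0.245] pointing down, gripper open.
Joint ranges: [-2.91, 2.91], [-0.3, 2.13], [-1.5, 1.42], [0.17, 2.43], [-1.26, 4.41], [0.16, 1.93], [-2.52, 2.52]. Speed limits (rad/s): [1.89, 1.89, 2.39, 2.39, 3.01, 3.01, 3.01].

## Interface

Orientations are given as [roll, pitch, yaw] about the fixed x, y, z axes, in that order (R = Rz(yaw) Ry(pitch) Rx(roll)).
In Python, from workcell import bot gives the robot as it stands.
- The arm moves only by the shell command python3 -m crank 'ROWS' [OPENING] [FORCE]. ROWS is a JSON object of lists of equal length, an entry for each row: "travel": the shift along the world's x, y, z in cm, a list of three; "rot": the turn, a rotation vector about the world's x, y, z in degrees, a list of three. A call has 1 to 8 rows; each row is the pose to reach, as a shift and turn from the pose commanded when the call began; what a row does not reach only later rows make up. A row lasts 1/10 s, in which the tool goes at most 50 mm and 8.59 degrees, less where a joint would pass 70% of its speed; a pose out of reach is approached as far as the arm can. A call with a gripper value outside its range is refused whole. OPENING is the opening, from -1 (shut) to 1 (fully open), so that 0 is half open, set as the call begins (- or left out, the last holds). The fingers move at their own pace and stop on an object; FORCE is the grip in N (left out, the last holds). Time passes only in rows, so rows that repeat a pose let the fingers close. It gives the time, the measured TCP pose, the force and the opening at its end, in the units of the state.
- bot.observe(): the state, without advancing time (a new reading comes with each control period).
- bot.grab_frame(name): name is "side" or "top" or "wrist"; returns the picture (420x560x3 uint8, red, green, blue); there is no depth.
- bot.camera_model(name): a dict with "fx", "fy", "cx", "cy" (pixels), "k1" (the pictures are not rectified: a ray, as slopes to the right and down, at radius r is drawn at 1 + k1 r^2 times it, then the intrinsics apply), "R" (3x3) and "t" (3): a world point X has camera coordinates R X + t. Camera axes: x right, y down, z forward; pixel columns grow to the right and rows downward; lengths in m; the calibration is good to about 2 mm. A picture is of the moment at which its call begins: read the wrist's pose just before it. camera_model takes no time and is no camera call; for the wrist camera it gives the pose at the moment of the call.
- bot.job_done(): hands the job in, once; it reports no verdict.
Trained networks look in the newest picture that a camera, given by its name, has taken for a name from the list of things; names that differ only in an ending like _2 or _b are one class to them, and where a whole thing is asked for, a point or a joint stands for the part that bears it (a point fixed in the world has none). Each returns a list of dicts, best first, with "conf" (0 to 1); they miss things now and then, are a little off and sometimes report something else, mostly with a low value. They report only what shows in the picture. A call takes as long as a camera call. They do not tell look-alikes from the thing itself.
- bot.silhouettes(camera, thing): "pixels" (420x560 bool, what is visible of it) and "box" ([centre column, centre row, width, height] in pixels, round what is visible of it).
The state is a dict: "clock": time; "qpos": joint angles; "qd": joint speeds; "joint_efforts": joint torques, N m; "position": TCP position; "tool_rot": TCP orientation; "force": force on the tool from outside, world axes, zero at the start; "moment": the same for the moment, N m; "grip_width": finger opening in m.
Only numpy, scipy, OpenCV 4.12 (cv2) and the standard library are available. Lean on these libraries where they do the work, as an engineer would, in place of code of your own. Each camera call takes 0.05 s, during which the arm holds its last target.

## Working session

There is one attempt and no reset: what is moved stays moved. The work goes in short steps, Python scripts to look and compute and a shell command to move; the robot and the scene stay as the last step left them, time stands still between calls to the robot, and variables do not carry over. Pictures are saved under pics/ and viewed, and the job is handed in when it is done.

```bash
ls; mkdir -p pics; python3 - <<'E'
from workcell import bot
import cv2,numpy as np
s=bot.observe()
print({k:np.round(v,3).tolist() for k,v in s.items()})
for n in("side","top","wrist"):
    m=bot.camera_model(n);print(n,{k:np.round(v,4).tolist() for k,v in m.items()})
    cv2.imwrite(f"pics/{n}0.png",bot.grab_frame(n)[:,:,::-1])
E
```

```text
pics
{'clock': 0.0, 'qpos': [1.057, 0.522, -0.036, 1.6, 0.021, 1.021, -0.113], 'qd': [0.0, -0.001, -0.0, -0.001, -0.001, 0.0, 0.0], 'joint_efforts': [-0.002, -92.709, 1.979, -36.993, 0.018, 0.008, 0.0], 'position': [0.268, -0.564, 0.245], 'tool_rot': [-3.14, 0.0, 0.444], 'force': [-0.982, 0.939, 0.296], 'moment': [-0.034, 0.003, 0.003], 'grip_width': 0.086}
side {'fx': 515.2356, 'fy': 515.2356, 'cx': 275.8739, 'cy': 211.3151, 'k1': -0.1909, 'R': [[-0.9866, -0.1626, -0.0154], [-0.0725, 0.521, -0.8505], [0.1463, -0.8379, -0.5258]], 't': [0.5163, 0.1561, 1.5787]}
top {'fx': 485.005, 'fy': 485.005, 'cx': 284.1142, 'cy': 207.7548, 'k1': -0.0634, 'R': [[-0.0135, -0.9999, -0.0093], [-0.9859, 0.0149, -0.1667], [0.1668, 0.0069, -0.986]], 't': [0.0295, 0.4984, 1.5383]}
wrist {'fx': 351.1707, 'fy': 351.1707, 'cx': 278.9589, 'cy': 209.8511, 'k1': -0.0778, 'R': [[0.4286, -0.9035, 0.0001], [-0.8573, -0.4067, 0.3158], [-0.2852, -0.1354, -0.9488]], 't': [-0.6251, -0.0415, 0.3794]}
```

View pics/side0.png

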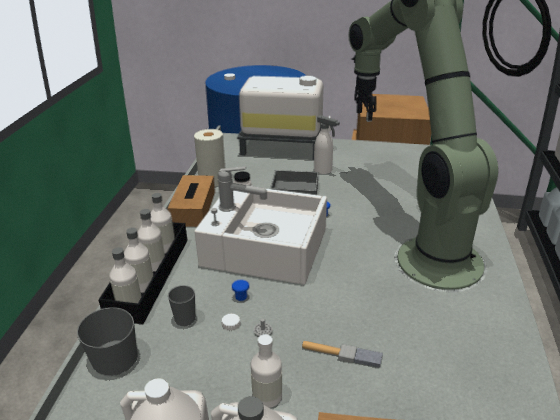

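View pics/top0.png

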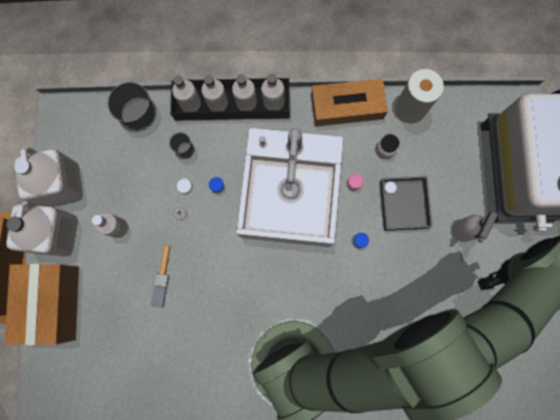

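View pics/wrist0.png

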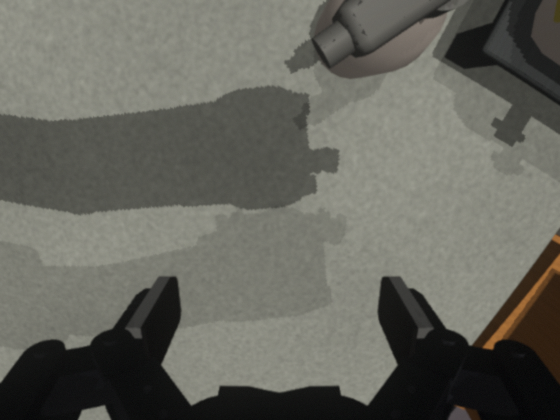

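```bash
cat > h.py <<'E'
import numpy as np,cv2
from workcell import bot
def K(m): return np.array([[m["fx"],0,m["cx"]],[0,m["fy"],m["cy"]],[0,0,1.]])
def D(m):
    return np.array([m["k1"],0,0,0,0.])
def proj(m,X):
    r,_=cv2.Rodrigues(np.array(m["R"],float))
    p,_=cv2.projectPoints(np.atleast_2d(np.array(X,float)),r,np.array(m["t"],float),K(m),D(m));return p[:,0]
def ray(m,uv):
    p=cv2.undistortPoints(np.array(uv,float).reshape(-1,1,2),K(m),D(m))[:,0]
    R=np.array(m["R"]);d=np.c_[p,np.ones(len(p))]@R;c=-R.T@np.array(m["t"]);return c,d
def onz(m,uv,z):
    c,d=ray(m,uv);return c+d*((z-c[2])/d[:,2])[:,None]
E
python3 - <<'E'
from h import *
import numpy as np
for n in("side","top"):
    im=bot.grab_frame(n);m=bot.camera_model(n)
    cv2.imwrite(f"pics/x_{n}.png",im[:,:,::-1])
    for th in("basin","tray","strainer","cap_tray","cap_loose","plug","lift_rod","sprayer","beaker"):
        for s in bot.silhouettes(n,th)[:4]:
            if s["conf"]<.3: continue
            p=s["pixels"];v,u=np.nonzero(p)
            c=np.array([u.mean(),v.mean()]);
            x=onz(m,[c],0.0)[0]
            print(n,th,round(s["conf"],2),np.round(s["box"],1),np.round(c,1),p.sum(),np.round(x,3))
im=cv2.imread("pics/x_top.png")
cv2.imwrite("pics/c1.png",cv2.resize(im[110:260,160:440],None,fx=2.85,fy=2.85,interpolation=cv2.INTER_CUBIC))
im=cv2.imread("pics/x_side.png")
cv2.imwrite("pics/c2.png",cv2.resize(im[160:360,180:350],None,fx=3,fy=3,interpolation=cv2.INTER_CUBIC))
E
```

```text
side basin 0.84 [260.3 228.  133.4 117.7] [261.  231.8] 10421 [ 0.588 -0.085  0.   ]
side tray 0.95 [295.2 183.2  40.7  25.5] [295.1 181.4] 980 [ 0.521 -0.454  0.   ]
side strainer 0.55 [262.1 328.2  19.3  13.5] [262.  328.3] 168 [0.501 0.363 0.   ]
side cap_loose 0.84 [233.3 319.7  23.5  14.6] [231.  321.5] 242 [0.588 0.351 0.   ]
side plug 0.69 [241.6 288.6  19.1  17.9] [239.9 289. ] 268 [0.594 0.215 0.   ]
side lift_rod 0.61 [214.1 211.6   4.7   8.4] [214.2 211.4] 26 [ 0.78 -0.19  0.  ]
side sprayer 0.72 [325.9 144.1  26.7  56.1] [324.1 145.2] 993 [ 0.436 -0.814  0.   ]
side beaker 0.75 [181.4 307.1  27.6  43.6] [182.6 304.6] 945 [ 0.739  0.307 -0.   ]
top basin 0.95 [290.4 186.9 107.1 122.9] [290.6 187. ] 10632 [ 0.577 -0.     0.   ]
top tray 0.92 [405.4 202.8  49.9  55.5] [406.2 204. ] 2516 [ 0.513 -0.387  0.   ]
top strainer 0.53 [179.7 211.8  14.5  15.9] [178.4 211.7] 188 [0.498 0.378 0.   ]
top cap_loose 0.53 [186.2 186.3  19.5  16.7] [184.1 185.4] 188 [0.588 0.361 0.   ]
top plug 0.66 [354.4 182.1  14.1   9.3] [355.2 181.5] 167 [ 0.592 -0.219  0.   ]
top plug 0.55 [360.3 240.4  15.2  12.6] [361.2 240.7] 138 [ 0.392 -0.231  0.   ]
top plug 0.52 [215.2 181.6  10.3  13.9] [216.  183.7] 151 [0.592 0.252 0.   ]
top plug 0.45 [290.1 190.   18.3  14.4] [290.  189.9] 159 [0.567 0.002 0.   ]
top sprayer 0.69 [474.8 226.6  47.2  34.3] [473.7 227.1] 993 [ 0.431 -0.61   0.   ]
top beaker 0.62 [407.2 204.1  53.6  58.3] [405.8 203.6] 2521 [ 0.514 -0.386  0.   ]
top beaker 0.59 [183.3 144.1  21.6  26.2] [181.1 144.5] 484 [0.732 0.374 0.   ]
```

View pics/c1.png

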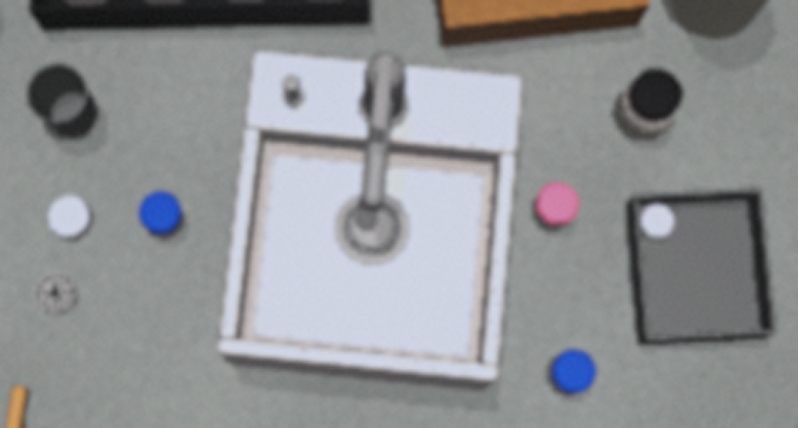

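View pics/c2.png

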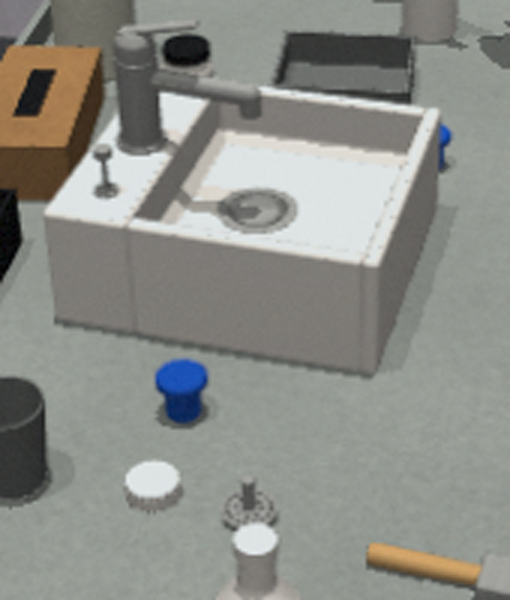

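```bash
cat >> h.py <<'E'
from scipy.optimize import least_squares
def fit(obs,p0):
    # obs: list of (model, local pts Nx3, uv)
    def pts(p,L):
        c,s=np.cos(p[2]),np.sin(p[2]);L=np.array(L,float)
        return np.c_[p[0]+c*L[:,0]-s*L[:,1],p[1]+s*L[:,0]+c*L[:,1],L[:,2]]
    f=lambda p:np.concatenate([(proj(m,pts(p,L))-np.array(uv)).ravel() for m,L,uv in obs])
    r=least_squares(f,p0,loss="soft_l1");return r.x,f(r.x).reshape(-1,2)
def loc(p,L):
    c,s=np.cos(p[2]),np.sin(p[2]);L=np.atleast_2d(np.array(L,float))
    return np.c_[p[0]+c*L[:,0]-s*L[:,1],p[1]+s*L[:,0]+c*L[:,1],L[:,2]]
E
python3 - <<'E'
from h import *
t,s=bot.camera_model("top"),bot.camera_model("side")
ct=lambda a:np.array(a,float)/2.85+[160,110]
cs=lambda a:np.array(a,float)/3+[180,160]
B=[[.175,.15,.135],[.175,-.15,.135],[-.165,-.15,.135],[-.165,.15,.135]]
o=[(t,B,ct([(257,52),(520,78),(497,380),(222,352)])),(s,[B[0],B[3],B[2]],cs([(48,213),(378,264),(439,108)]))]
for oo in(o,o[:1],o[1:]):
    p,r=fit(oo,[.57,0,0]);print(np.round(p,4),np.round(r,1).tolist())
p,r=fit(o,[.57,0,0])
print("drain",p,"rod",loc(p,[.125,.1,.19]),proj(t,loc(p,[[.125,.1,.19],[0,0,.07],[.004,0,.185]])),proj(s,loc(p,[[.125,.1,.19],[0,0,.07]])))
T=[[.085,.075,.05],[.085,-.075,.05],[-.085,-.075,.05],[-.085,.075,.05]]
q,r=fit([(t,T,ct([(628,200),(757,192),(770,330),(641,343)]))],[.51,-.39,0]);print("tray",q,r.tolist())
print("captray",onz(t,ct([(657,220)]),.021), "loose",onz(t,ct([(69,216)]),.018),"strainer",onz(t,ct([(57,294)]),.010))
print("pink",onz(t,ct([(557,204)]),.046),"blueR",onz(t,ct([(573,371)]),.046),"blueL",onz(t,ct([(161,213)]),.046))
E
```

```text
[ 0.5516  0.0011 -0.1144] [[-1.5, -0.9], [0.9, -1.1], [0.0, 0.3], [-1.8, 0.3], [-1.6, -0.9], [1.4, -0.6], [1.7, -1.0]]
[ 0.5506 -0.0008 -0.1153] [[-0.8, -0.7], [1.6, -0.8], [0.7, 0.7], [-1.2, 0.6]]
[ 0.5545  0.0054 -0.1099] [[-2.9, -0.0], [0.5, 0.1], [0.6, -0.5]]
drain [ 0.55163645  0.00114654 -0.11441667] rod [[0.68723586 0.0862218  0.19      ]] [[261.73585094 138.54007225]
 [290.40879129 190.01311436]
 [290.67392536 180.90316834]] [[214.95577373 207.74386076]
 [266.59672329 229.45146665]]
tray [ 0.50580753 -0.37203832  0.0420429 ] [[-0.23143256976715065, -0.9865223337002362], [-0.21841449987459782, -0.663606862844432], [0.6798085877681501, 2.186457443935126], [-0.12583411437174163, 0.31234016239514517]]
captray [[ 0.56638969 -0.33270231  0.021     ]] loose [[0.58249377 0.35621892 0.018     ]] strainer [[0.49113651 0.37011264 0.01      ]]
pink [[ 0.58162343 -0.21277109  0.046     ]] blueR [[ 0.38864719 -0.22353297  0.046     ]] blueL [[0.57811534 0.24346085 0.046     ]]
```

```bash
python3 - <<'E'
import cv2
im=cv2.imread("pics/side0.png")
cv2.imwrite("pics/g.png",cv2.resize(im[0:140,320:460],None,fx=4,fy=4,interpolation=cv2.INTER_CUBIC))
E
```

```text
(no output)
```

View pics/g.png

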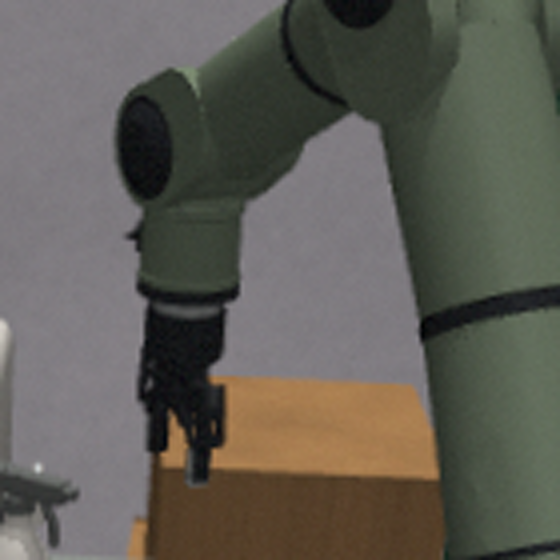

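```bash
python3 -m crank '{"travel":[[0.5,0.8,4.5],[1.5,2.3,9],[3,4.6,13],[5,7.8,16],[7.4,11.5,16],[9.8,15.3,16],[12.2,19,16],[14.6,22.8,16]],"rot":[[0,0,0],[0,0,-4],[0,0,-8],[0,0,-12],[0,0,-16],[0,0,-20],[0,0,-24],[0,0,-28]]}' -1 40
python3 -m crank '{"travel":[[2.5,4.0,0],[5,8,0],[7.5,12,0],[10,16,0],[12.5,20,0],[15,24,0],[17.5,27.8,0],[21.8,34,0]],"rot":[[0,0,-4],[0,0,-4],[0,0,-4],[0,0,-4],[0,0,-4],[0,0,-4],[0,0,-4],[0,0,-4]]}'
python3 - <<'E'
from h import *
s=bot.observe();print({k:np.round(v,3).tolist() for k,v in s.items()})
E
```

```text
clock: 1.95
position: [0.415, -0.3349, 0.4055]
tool_rot: [3.141, -0.0, -0.048]
force: [0.6, 0.1, 0.3]
grip_width: 0.0001
clock: 2.75
position: [0.6184, -0.0161, 0.4056]
tool_rot: [3.141, -0.001, -0.116]
force: [0.2, -1.2, -0.2]
grip_width: 0.0002
{'clock': 2.75, 'qpos': [0.08, 0.404, -0.224, 1.38, 0.089, 1.368, -1.831], 'qd': [-0.668, 0.503, -0.11, -0.737, 0.142, 0.247, -0.739], 'joint_efforts': [5.88, -94.993, -2.792, -35.256, -0.766, -0.722, 2.427], 'position': [0.618, -0.016, 0.406], 'tool_rot': [3.141, -0.001, -0.116], 'force': [0.246, -1.187, -0.189], 'moment': [-0.038, 0.001, 0.022], 'grip_width': 0.0}
```

```bash
python3 -m crank '{"travel":[[2.5,4,-2],[5.0,7.5,-5],[5.0,7.5,-7],[5.0,7.5,-7]],"rot":[[0,0,0],[0,0,0],[0,0,0],[0,0,0]]}'
python3 - <<'E'
from h import *
s=bot.observe();print({k:np.round(v,3).tolist() for k,v in s.items() if k in("qpos","position","tool_rot","force")})
m=bot.camera_model("wrist");im=bot.grab_frame("wrist");cv2.imwrite("pics/w1.png",im[:,:,::-1])
P=np.array([.5516,.0011,-.1144])
print(proj(m,loc(P,[[.125,.1,.19],[0,0,.07],[.175,.15,.135],[.004,0,.185],[-.165,.15,.135]])))
for x in bot.silhouettes("wrist","lift_rod")[:2]:
    v,u=np.nonzero(x["pixels"]);print(x["conf"],x["box"],u.mean(),v.mean())
E
```

```text
clock: 3.15
position: [0.667, 0.0587, 0.3318]
tool_rot: [3.14, 0.005, -0.113]
force: [-0.2, -0.3, -0.8]
grip_width: -0.0002
{'qpos': [-0.032, 0.54, -0.235, 1.346, 0.124, 1.275, -1.955], 'position': [0.667, 0.059, 0.332], 'tool_rot': [3.14, 0.005, -0.113], 'force': [-0.216, -0.308, -0.779]}
[[239.7779207  177.11014073]
 [335.00951941 254.04024993]
 [188.953045   108.87688122]
 [354.11717094 304.86070033]
 [212.97966098 397.84777964]]
```

View pics/w1.png

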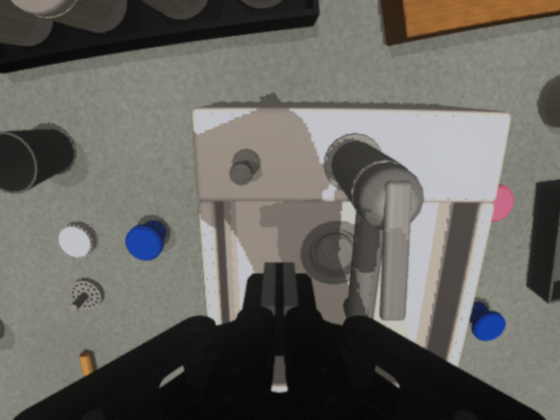

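```bash
python3 - <<'E'
import cv2
im=cv2.imread("pics/w1.png")
cv2.imwrite("pics/w1c.png",cv2.resize(im[90:290,180:520],None,fx=2.3,fy=2.3,interpolation=cv2.INTER_CUBIC))
E
```

```text
(no output)
```

View pics/w1c.png

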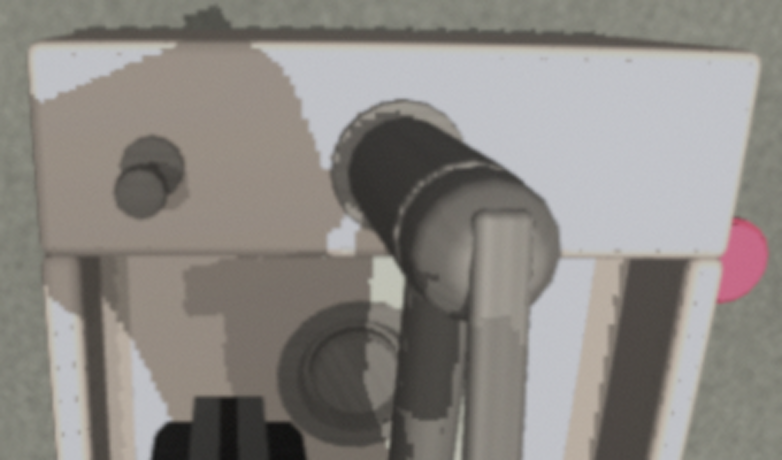

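```bash
python3 - <<'E'
from h import *
import json
t,s=bot.camera_model("top"),bot.camera_model("side")
ct=lambda a:np.array(a,float)/2.85+[160,110]
cs=lambda a:np.array(a,float)/3+[180,160]
cw=lambda a:np.array(a,float)/2.3+[180,90]
B=[[.175,.15,.135],[.175,-.15,.135],[-.165,-.15,.135],[-.165,.15,.135]]
# wrist model at that moment: rebuild from the current model by pose difference
m=bot.camera_model("wrist");st=bot.observe()
from scipy.spatial.transform import Rotation as Ro
Rt=Ro.from_euler("xyz",st["tool_rot"]).as_matrix();pt=np.array(st["position"]);R=np.array(m["R"]);c=-R.T@np.array(m["t"])
off=Rt.T@(c-pt);RR=R@Rt;print(off,pt)
np.savez("wr.npz",off=off,RR=RR)
R2=Ro.from_euler("xyz",[3.14,.005,-.113]).as_matrix();Rw=RR@R2.T;p2=np.array([.667,.0587,.3318])+R2@off
w=dict(m,R=Rw,t=-Rw@p2)
L=[B[0],B[1],[.085,.15,.135],[.085,-.15,.135],[.125,.1,.19]]
ow=(w,L,cw([(32,45),(757,57),(46,255),(724,258),(140,192)]))
o=[(t,B,ct([(257,52),(520,78),(497,380),(222,352)])),(s,[B[0],B[3],B[2]],cs([(48,213),(378,264),(439,108)]))]
for oo in([ow],[ow]+o,[ow,o[0]]):
    p,r=fit(oo,[.57,0,0]);print(np.round(p,4),np.round(r,1).tolist())
p,_=fit([ow],[.55,0,-.1])
print(proj(w,loc(p,[[0,0,.07]])),"meas",cw([(352,372)]))
for P in(p,):print(loc(P,[.125,.1,.19]),"knob by ray",onz(w,cw([(140,192)]),.19),"drain by ray",onz(w,cw([(352,372)]),.07))
E
```

```text
[ 0.08024459  0.00090092 -0.12834041] [0.66780463 0.05676345 0.33601928]
[ 0.5525  0.0016 -0.1284] [[-3.3, -3.9], [6.3, -0.8], [-3.8, 0.6], [2.4, 3.5], [0.2, 1.0]]
[ 0.5523  0.0008 -0.1222] [[-3.5, -2.8], [6.2, -1.7], [-3.5, 1.6], [2.8, 2.7], [0.2, 1.8], [-0.9, -1.5], [1.4, -0.9], [-0.3, 0.4], [-2.1, -0.3], [-2.0, -1.3], [0.6, -0.5], [1.8, -0.8]]
[ 0.5522  0.0006 -0.1216] [[-3.3, -2.6], [6.4, -1.7], [-3.3, 1.8], [3.0, 2.7], [0.5, 2.0], [-0.9, -1.4], [1.5, -0.9], [-0.2, 0.4], [-2.0, -0.3]]
[[334.44918208 253.48128328]] meas [[333.04347826 251.73913043]]
[[0.68928133 0.08480749 0.19      ]] knob by ray [[0.69006314 0.08483689 0.19      ]] drain by ray [[0.55506473 0.00321334 0.07      ]]
```

```bash
python3 -m crank '{"travel":[[1.2,1.5,-0.5],[2.2,2.8,-3],[2.2,2.8,-7],[2.2,2.8,-10.5],[2.2,2.8,-11.5],[2.2,2.8,-11.5]],"rot":[[0,0,0],[0,0,0],[0,0,0],[0,0,0],[0,0,0],[0,0,0]]}'
python3 - <<'E'
from h import *
s=bot.observe();print({k:np.round(v,4).tolist() for k,v in s.items() if k in("qpos","position","tool_rot","force")})
m=bot.camera_model("wrist");im=bot.grab_frame("wrist");cv2.imwrite("pics/w2.png",im[:,:,::-1])
print(proj(m,[[.690,.085,.19]]))
im=bot.grab_frame("side");cv2.imwrite("pics/s2.png",cv2.resize(im[120:260,170:310,::-1],None,fx=4,fy=4))
E
```

```text
clock: 3.85
position: [0.69, 0.0846, 0.2211]
tool_rot: [3.141, -0.0, -0.116]
force: [-0.1, -0.4, 0.1]
grip_width: -0.0001
{'qpos': [-0.0708, 0.6665, -0.228, 1.4082, 0.159, 1.085, -2.0128], 'position': [0.69, 0.0846, 0.2211], 'tool_rot': [3.1413, -0.0, -0.116], 'force': [-0.0862, -0.4201, 0.129]}
[[276.204041   261.30655332]]
```

View pics/w2.png

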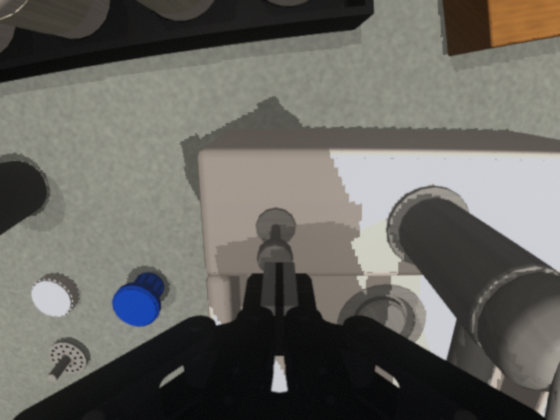

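View pics/s2.png

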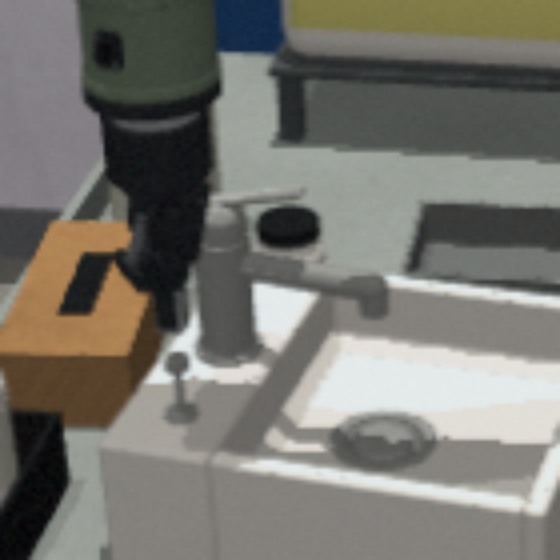

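```bash
python3 -m crank '{"travel":[[0,0,-1.0],[0,0,-1.8],[0,0,-2.6],[0,0,-3.3],[0,0,-3.9],[0,0,-4.2],[0,0,-4.4],[0,0,-4.4]],"rot":[[0,0,0],[0,0,0],[0,0,0],[0,0,0],[0,0,0],[0,0,0],[0,0,0],[0,0,0]]}'
```

```text
clock: 4.75
position: [0.69, 0.0856, 0.1762]
tool_rot: [-3.142, -0.0, -0.115]
force: [0.7, -0.5, 2.6]
grip_width: 0.0002
```

```bash
python3 -m crank '{"travel":[[0,0,-0.2],[0,0,-0.3],[0,0,-0.4],[0,0,-0.4]],"rot":[[0,0,0],[0,0,0],[0,0,0],[0,0,0]]}'
```

```text
clock: 5.15
position: [0.6902, 0.0857, 0.1757]
tool_rot: [-3.141, -0.002, -0.115]
force: [-16.0, -4.1, 45.0]
grip_width: -0.0
```

```bash
python3 -m crank '{"travel":[[0,0,5],[0,0,10],[-2,-1,15],[-6,-2,18],[-10.5,-3.2,18],[-15,-4.5,18],[-18,-5.5,18],[-21,-6.5,17]],"rot":[[0,0,0],[0,0,0],[0,0,0],[0,0,0],[-1,-7.9,0],[-1.9,-15.9,0],[-2.9,-23.8,0],[-3.9,-31.8,0]]}' 0.53 40
python3 - <<'E'
from h import *
s=bot.observe();print({k:np.round(v,3).tolist() for k,v in s.items()if k in("qpos","position","tool_rot","force","grip_width")})
E
```

```text
clock: 5.95
position: [0.4979, 0.0255, 0.347]
tool_rot: [3.135, -0.433, -0.116]
force: [2.4, -0.8, 1.4]
grip_width: 0.0654
{'qpos': [-0.026, 0.02, -0.253, 2.096, 0.29, 0.645, -2.166], 'position': [0.498, 0.026, 0.347], 'tool_rot': [3.135, -0.433, -0.116], 'force': [2.362, -0.825, 1.384], 'grip_width': 0.065}
```

```bash
python3 -m crank '{"travel":[[-1,0,-3],[-2,-0.3,-6],[-2,-0.3,-8],[-2,-0.3,-8],[-2,-0.3,-8]],"rot":[[-0.9,-7,0],[-1.6,-13,0],[-1.6,-13,0],[-1.6,-13,0],[-1.6,-13,0]]}'
python3 - <<'E'
from h import *
s=bot.observe();print({k:np.round(v,3).tolist() for k,v in s.items()if k in("qpos","position","tool_rot","force","grip_width")})
m=bot.camera_model("wrist");im=bot.grab_frame("wrist");cv2.imwrite("pics/w3.png",im[:,:,::-1])
P=[.554,.002,-.12]
print(proj(m,loc(P,[[0,0,.095],[.025,0,.095],[-.025,0,.095],[0,.025,.095],[0,-.025,.095],[.125,.1,.162]])))
for th in("plug","lift_rod"):
  for x in bot.silhouettes("wrist",th)[:2]:
    v,u=np.nonzero(x["pixels"]);print(th,x["conf"],x["box"],u.mean(),v.mean())
im=bot.grab_frame("side");cv2.imwrite("pics/s3.png",cv2.resize(im[60:280,170:400,::-1],None,fx=2.7,fy=2.7))
E
```

```text
clock: 6.45
position: [0.4803, 0.013, 0.3296]
tool_rot: [-3.128, -0.604, -0.138]
force: [0.4, 0.4, 0.0]
grip_width: 0.0657
{'qpos': [0.49, -0.033, -0.755, 2.27, 0.545, 0.378, -2.432], 'position': [0.48, 0.013, 0.33], 'tool_rot': [-3.128, -0.604, -0.138], 'force': [0.358, 0.383, 0.05], 'grip_width': 0.066}
[[281.38378729 236.35786058]
 [281.10285803 214.87672524]
 [281.6729592  258.56712729]
 [259.11361457 236.63894561]
 [303.66986804 236.05991729]
 [184.61076769 107.60065117]]
plug 0.94 [97.3, 247.6, 42.2, 39.1] 96.05274725274725 249.43150183150183
plug 0.91 [283.2, 241.2, 47.2, 38.3] 281.8996563573883 239.3848797250859
lift_rod 0.8 [189.1, 110.9, 11.0, 15.2] 187.1304347826087 111.78656126482214
lift_rod 0.56 [30.5, 259.6, 39.5, 36.1] 29.942360475754803 260.14364135407135
```

View pics/w3.png

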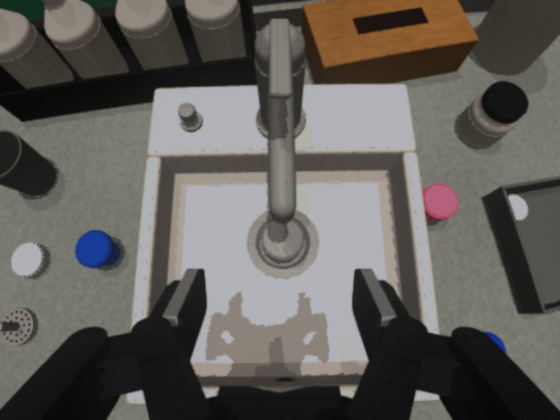

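View pics/s3.png

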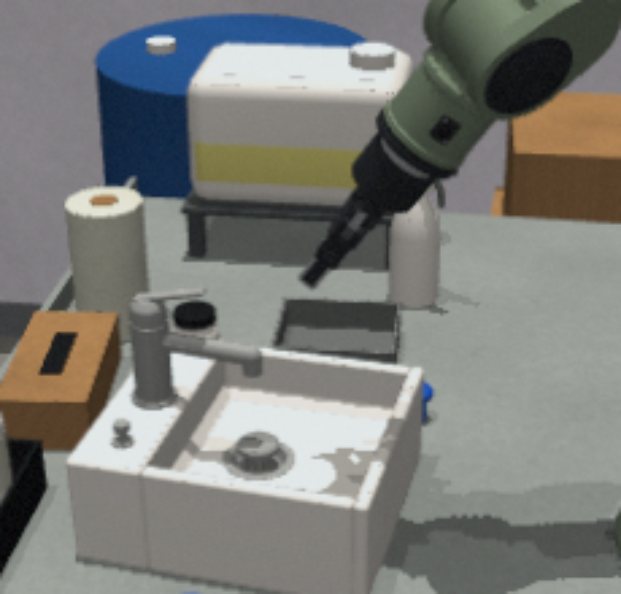

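```bash
python3 -m crank '{"travel":[[0,0,-3],[0,0,-6],[0,0,-9],[0,0,-10],[0,0,-10]],"rot":[[0,0,0],[0,0,0],[0,0,0],[0,0,0],[0,0,0]]}'
python3 - <<'E'
from h import *
s=bot.observe();print({k:np.round(v,3).tolist() for k,v in s.items()if k in("qpos","position","tool_rot","force","grip_width")})
E
```

```text
clock: 7.15
position: [0.482, 0.0042, 0.2846]
tool_rot: [-3.098, -0.566, -0.147]
force: [0.7, -0.6, -0.2]
grip_width: 0.0652
{'qpos': [-0.09, 0.032, -0.152, 2.334, 0.64, 0.283, -2.519], 'position': [0.482, 0.004, 0.285], 'tool_rot': [-3.098, -0.566, -0.147], 'force': [0.715, -0.559, -0.158], 'grip_width': 0.065}
```

```bash
python3 -m crank '{"travel":[[0,0,3],[0.5,0,6],[1,0,8],[1.5,0,8],[1.5,0,8]],"rot":[[1,8,0],[2,16,0],[3,24,0],[4,32,0],[4,32,0]]}'
python3 - <<'E'
from h import *
from scipy.spatial.transform import Rotation as Ro
s=bot.observe();print({k:np.round(v,3).tolist() for k,v in s.items()if k in("qpos","position","tool_rot","force","grip_width")})
E
```

```text
clock: 7.65
position: [0.4977, 0.0056, 0.3674]
tool_rot: [-3.109, -0.001, -0.141]
force: [-1.4, -0.2, -0.6]
grip_width: 0.0654
{'qpos': [0.026, 0.2, -0.163, 1.756, 0.001, 1.178, -1.845], 'position': [0.498, 0.006, 0.367], 'tool_rot': [-3.109, -0.001, -0.141], 'force': [-1.413, -0.218, -0.556], 'grip_width': 0.065}
```

```bash
Z='[0,0,0]'; python3 -m crank '{"travel":[[0,0,0],[0,0,0],[0,0,0],[0,0,0],[0,0,0],[0,0,0],[0,0,0],[0,0,0]],"rot":[[0,0,8],[0,0,16],[0,0,24],[0,0,32],[0,0,40],[0,0,48],[0,0,56],[0,0,64]]}'
python3 -m crank '{"travel":[[0,0,0],[0,0,0],[0,0,0],[0,0,0],[0,0,0],[0,0,0],[0,0,0],[0,0,0]],"rot":[[0,0,8],[0,0,16],[0,0,24],[0,0,32],[0,0,40],[0,0,48],[0,0,56],[0,0,64]]}'
python3 -m crank '{"travel":[[0,0,0],[0,0,0],[0,0,0],[0,0,0],[0,0,0],[0,0,0],[0,0,0],[0,0,0]],"rot":[[0,0,8],[0,0,16],[0,0,24],[0,0,32],[0,0,40],[0,0,48],[0,0,53],[0,0,53]]}'
python3 - <<'E'
from h import *
s=bot.observe();print({k:np.round(v,3).tolist() for k,v in s.items()if k in("qpos","position","tool_rot","force","grip_width")})
E
```

```text
clock: 8.45
position: [0.4968, 0.0048, 0.3647]
tool_rot: [-3.11, -0.003, 0.98]
force: [0.4, 0.1, 0.0]
grip_width: 0.0652
clock: 9.25
position: [0.4968, 0.0047, 0.3646]
tool_rot: [-3.109, -0.004, 2.097]
force: [-0.1, -0.1, -0.2]
grip_width: 0.0655
clock: 10.05
position: [0.4967, 0.0045, 0.3646]
tool_rot: [-3.11, -0.005, 3.018]
force: [-0.2, 0.7, -0.7]
grip_width: 0.0651
{'qpos': [0.352, 0.248, -0.609, 1.735, 0.179, 1.223, 1.14], 'position': [0.497, 0.005, 0.365], 'tool_rot': [-3.11, -0.005, 3.018], 'force': [-0.202, 0.744, -0.711], 'grip_width': 0.065}
```

```bash
cat >> h.py <<'E'
from scipy.spatial.transform import Rotation as Ro
def want(psi,a,flip=True):
    y=np.array([-np.sin(psi),np.cos(psi),0])*(1 if flip else -1)
    z=np.array([np.sin(a)*np.cos(psi),np.sin(a)*np.sin(psi),-np.cos(a)])
    return np.c_[np.cross(y,z),y,z]
def togo(pos,Rw):
    s=bot.observe();R=Ro.from_euler("xyz",s["tool_rot"])
    rv=(Ro.from_matrix(Rw)*R.inv()).as_rotvec()*180/np.pi
    print("travel cm",np.round((np.array(pos)-s["position"])*100,2),"rot deg",np.round(rv,1),"q",np.round(s["qpos"],2),"F",np.round(s["force"],1),"w",round(float(s["grip_width"]),4),"t",s["clock"])
E
python3 - <<'E'
from h import *
togo([.47,.012,.22],want(-.12,np.radians(45)))
E
```

```text
travel cm [ -2.67   0.75 -14.46] rot deg [ -3.8 -45.2   0.9] q [ 0.35  0.25 -0.61  1.73  0.18  1.22  1.14] F [-0.2  0.7 -0.7] w 0.0651 t 10.05
```

```bash
python3 -m crank '{"travel":[[-0.3,0,-1.5],[-0.7,0.2,-3],[-1.1,0.3,-5],[-1.5,0.5,-7],[-2,0.7,-9.5],[-2.7,0.7,-12],[-2.7,0.7,-14.5],[-2.7,0.7,-14.5]],"rot":[[-0.6,-7.5,0.1],[-1.2,-15,0.3],[-1.9,-22.5,0.4],[-2.5,-30,0.6],[-3.2,-37.5,0.7],[-3.8,-45,0.9],[-3.8,-45,0.9],[-3.8,-45,0.9]]}'
python3 - <<'E'
from h import *
togo([.47,.012,.22],want(-.12,np.radians(45)))
E
```

```text
clock: 10.85
position: [0.4633, -0.0067, 0.2264]
tool_rot: [-3.003, 0.522, 3.056]
force: [1.9, -0.7, 0.8]
grip_width: 0.0654
travel cm [ 0.67  1.87 -0.64] rot deg [  4.7 -15.6   2.9] q [ 0.47  0.22 -0.91  2.37  1.25  0.56 -0.02] F [ 1.9 -0.7  0.8] w 0.0654 t 10.85
```

```bash
python3 -m crank '{"travel":[[0.8,0.3,-2],[1.6,0.6,-4],[2.4,0.9,-6],[3,1.2,-7],[3,1.5,-7],[3,1.5,-7]],"rot":[[0,0,0],[1,-3,0],[2,-6,1],[3,-9,2],[4,-12,2.5],[4,-13,2.5]]}'
python3 - <<'E'
from h import *
togo([.50,.009,.15],want(-.12,np.radians(43)))
E
```

```text
clock: 11.45
position: [0.51, 0.0122, 0.1575]
tool_rot: [-3.059, 0.666, 3.079]
force: [-0.0, -0.8, -1.2]
grip_width: 0.0654
travel cm [-1.   -0.32 -0.75] rot deg [ 3.1 -5.1 -0.2] q [ 0.71  0.86 -1.44  2.43  1.85  1.2  -0.4 ] F [-0.  -0.8 -1.2] w 0.0654 t 11.45
```

```bash
python3 - <<'E'
from h import *
m=bot.camera_model("wrist");im=bot.grab_frame("wrist");cv2.imwrite("pics/w4.png",im[:,:,::-1])
P=[.554,.002,-.12]
print(np.round(proj(m,loc(P,[[0,0,.095],[.025,0,.095],[-.025,0,.095],[0,.025,.095],[0,-.025,.095]])),1).tolist())
for th in("plug",):
  for x in bot.silhouettes("wrist",th)[:2]:
    v,u=np.nonzero(x["pixels"]);print(th,x["conf"],x["box"],u.mean(),v.mean())
a=bot.grab_frame("side");b=bot.grab_frame("top");cv2.imwrite("pics/st4.png",cv2.resize(np.hstack([a,b])[:,:,::-1],(800,300)))
cv2.imwrite("pics/s4.png",cv2.resize(a[100:300,170:400,::-1],None,fx=2.7,fy=2.7))
E
```

```text
[[279.1, 224.6], [278.8, 243.3], [279.3, 202.0], [318.9, 227.0], [239.5, 222.3]]
plug 0.81 [277.3, 200.2, 80.8, 81.3] 278.58501628664493 202.17806731813246
```

View pics/w4.png

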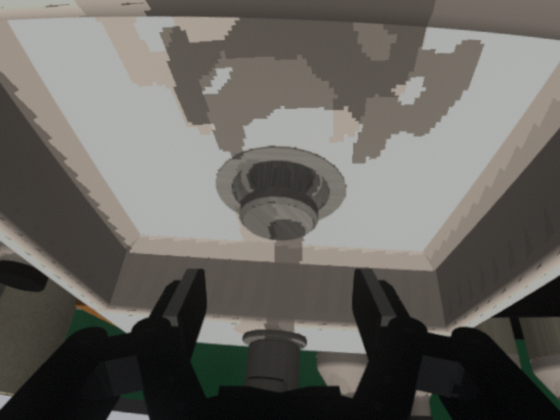

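View pics/st4.png

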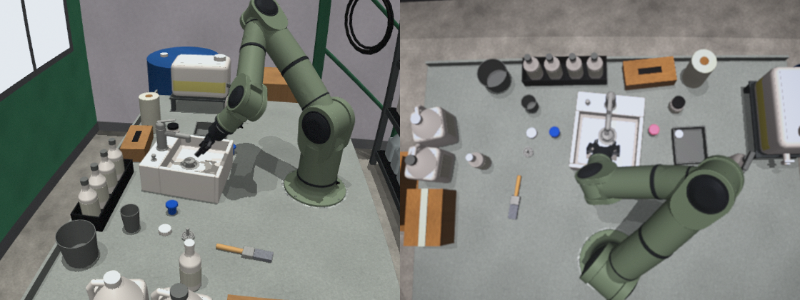

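View pics/s4.png

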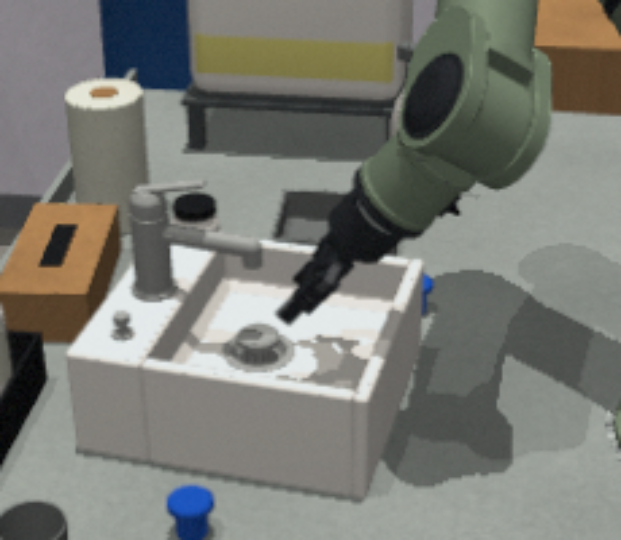

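```bash
python3 -m crank '{"travel":[[0.8,-0.4,-1.5],[1.6,-0.6,-3.2],[1.9,-0.7,-3.8],[1.9,-0.7,-3.8]],"rot":[[1,-1,0],[2,-3,0],[3,-4.5,0],[3,-4.5,0]]}'
python3 - <<'E'
from h import *
togo([.554,.002,.0885],want(-.12,np.radians(43)))
E
```

```text
clock: 12.05
position: [0.5366, 0.0052, 0.1191]
tool_rot: [-3.129, 0.73, 3.035]
force: [-0.1, 1.6, -0.6]
grip_width: 0.0652
travel cm [ 1.74 -0.32 -3.06] rot deg [ 0.4 -1.2 -0.3] q [ 0.76  1.15 -1.49  2.43  2.07  1.4  -0.35] F [-0.1  1.6 -0.6] w 0.0652 t 12.05
```

```bash
python3 - <<'E'
from h import *
m=bot.camera_model("wrist");im=bot.grab_frame("wrist");a=bot.grab_frame("side");b=bot.grab_frame("top")
cv2.imwrite("pics/st5.png",np.vstack([cv2.resize(np.hstack([a,b])[:,:,::-1],(800,300)),cv2.resize(np.hstack([im,a[150:270,180:340].repeat(3,0).repeat(3,1)[:420-60]  if 0 else cv2.resize(a[150:270,200:360],(560,420))])[:,:,::-1],(800,300))]))
E
```

```text
(no output)
```

View pics/st5.png

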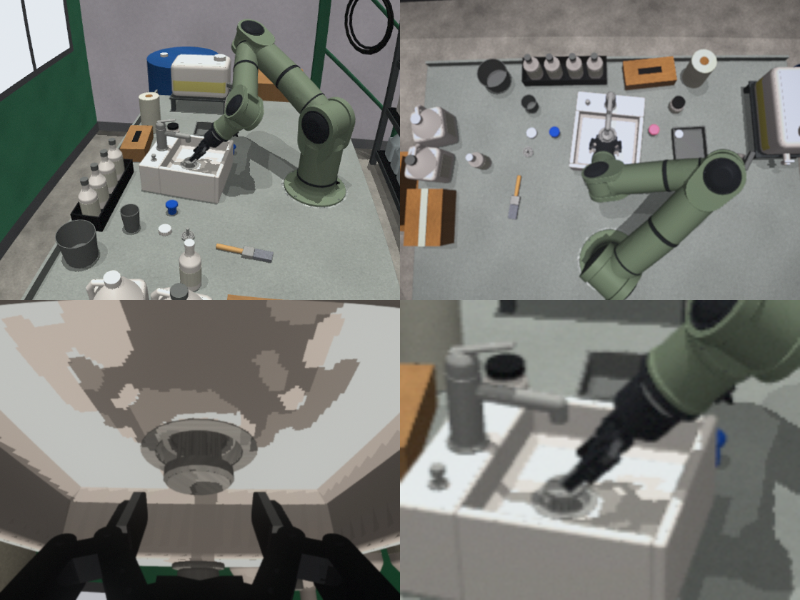

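```bash
python3 - <<'E'
from h import *
t,s=bot.camera_model("top"),bot.camera_model("side")
c1,d1=ray(t,[[456,238]]);c2,d2=ray(s,[[357,49]])
A=np.c_[d1[0],-d2[0]];x=np.linalg.lstsq(A,c2-c1,rcond=None)[0];print(c1+d1[0]*x[0],c2+d2[0]*x[1])
E
```

```text
[ 0.33888548 -0.35121472  0.56260272] [ 0.30665078 -0.35070612  0.55920061]
```

```bash
python3 -m crank '{"travel":[[0.6,-0.1,-1],[1.2,-0.2,-2],[1.6,-0.3,-2.8],[1.7,-0.3,-3.0],[1.7,-0.3,-3.0]],"rot":[[0,0,0],[0,0,0],[0,0,0],[0,0,0],[0,0,0]]}'
python3 - <<'E'
from h import *
togo([.554,.002,.0885],want(-.12,np.radians(43)))
m=bot.camera_model("wrist");im=bot.grab_frame("wrist");a=bot.grab_frame("side")
cv2.imwrite("pics/st6.png",cv2.resize(np.hstack([im,cv2.resize(a[170:260,210:330],(560,420))])[:,:,::-1],(800,300)))
E
```

```text
clock: 12.7
position: [0.5541, 0.002, 0.091]
tool_rot: [-3.131, 0.733, 3.033]
force: [-1.2, -0.6, 0.5]
grip_width: 0.0655
travel cm [-0.01  0.   -0.25] rot deg [ 0.3 -1.  -0.3] q [ 0.75  1.21 -1.42  2.4   2.16  1.4  -0.34] F [-1.2 -0.6  0.5] w 0.0655 t 12.7
```

View pics/st6.png

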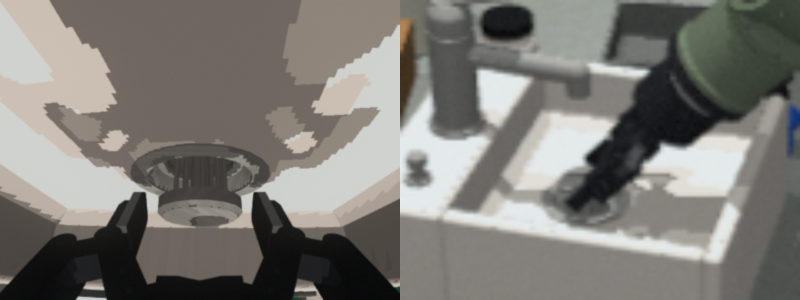

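```bash
python3 -m crank '{"travel":[[0,0,-0.2],[0,0,-0.2],[0,0,-0.2],[0,0,-0.2],[0,0,-0.2],[0,0,-0.2]],"rot":[[0,0,0],[0,0,0],[0,0,0],[0,0,0],[0,0,0],[0,0,0]]}' -1 70
python3 - <<'E'
from h import *
togo([.554,.002,.0885],want(-.12,np.radians(43)))
m=bot.camera_model("wrist");im=bot.grab_frame("wrist");cv2.imwrite("pics/w7.png",im[:,:,::-1])
E
```

```text
clock: 13.4
position: [0.5542, 0.002, 0.0891]
tool_rot: [-3.132, 0.733, 3.033]
force: [-1.9, 0.3, 2.0]
grip_width: 0.047
travel cm [-0.02 -0.   -0.06] rot deg [ 0.3 -1.  -0.3] q [ 0.75  1.21 -1.42  2.4   2.17  1.4  -0.34] F [-1.9  0.3  2. ] w 0.047 t 13.4
```

View pics/w7.png

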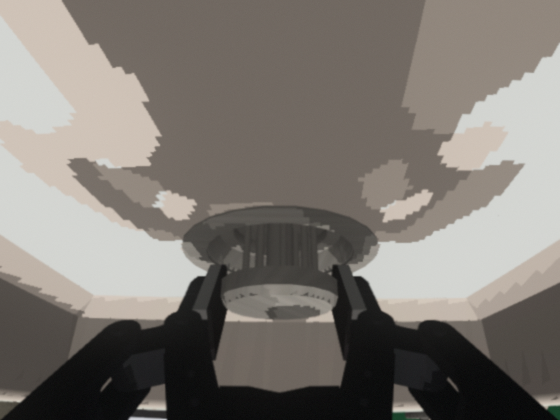

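```bash
python3 -m crank '{"travel":[[0,0,0.4],[-0.1,0,0.8],[-0.2,0,1.2],[-0.2,0,1.4],[-0.2,0,1.4]],"rot":[[0,0,0],[0,0,0],[0,0,0],[0,0,0],[0,0,0]]}'
python3 - <<'E'
from h import *
togo([.554,.002,.0885],want(-.12,np.radians(43)))
m=bot.camera_model("wrist");im=bot.grab_frame("wrist");a=bot.grab_frame("side")
cv2.imwrite("pics/st8.png",cv2.resize(np.hstack([im,cv2.resize(a[170:260,210:330],(560,420))])[:,:,::-1],(800,300)))
E
```

```text
clock: 13.95
position: [0.5524, 0.0018, 0.1036]
tool_rot: [-3.131, 0.734, 3.033]
force: [0.0, 0.8, -2.1]
grip_width: 0.0471
travel cm [ 0.16  0.02 -1.51] rot deg [ 0.3 -1.  -0.2] q [ 0.75  1.17 -1.43  2.4   2.13  1.38 -0.35] F [ 0.   0.8 -2.1] w 0.0471 t 13.95
```

View pics/st8.png

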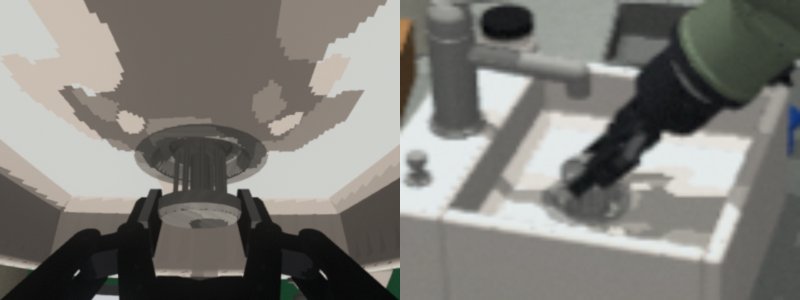

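```bash
python3 -m crank '{"travel":[[-0.8,0.1,0.8],[-2,0.2,2],[-3.4,0.4,3.4],[-4.8,0.6,5],[-5.2,0.7,8],[-5.2,0.7,11],[-5.2,0.7,14],[-5.2,0.7,15]],"rot":[[0,0,0],[0,0,0],[0,0,0],[0,0,0],[0,0,0],[0,0,0],[0,0,0],[0,0,0]]}'
python3 - <<'E'
from h import *
togo([.5,.008,.25],want(-.12,np.radians(43)))
m=bot.camera_model("wrist");im=bot.grab_frame("wrist");a=bot.grab_frame("side")
cv2.imwrite("pics/st9.png",cv2.resize(np.hstack([im,a])[:,:,::-1],(800,300)))
E
```

```text
clock: 14.85
position: [0.4989, 0.0092, 0.2542]
tool_rot: [-3.129, 0.734, 3.034]
force: [-0.5, -0.0, -2.2]
grip_width: 0.0467
travel cm [ 0.11 -0.12 -0.42] rot deg [ 0.4 -1.  -0.3] q [ 0.93  0.45 -1.5   2.42  1.71  0.79 -0.36] F [-0.5 -0.  -2.2] w 0.0467 t 14.85
```

View pics/st9.png

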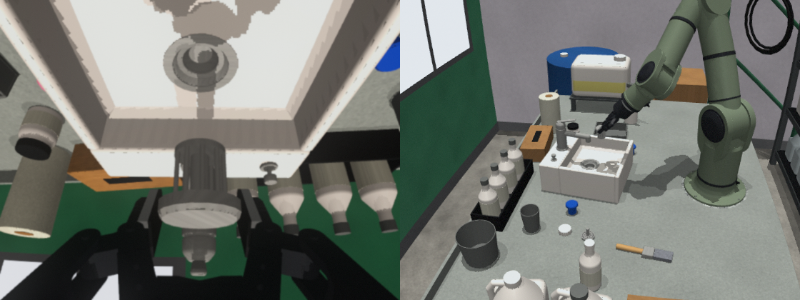

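```bash
python3 -m crank '{"travel":[[0,-2,0],[0.3,-5,0],[0.6,-9,0],[0.9,-13,0],[1.0,-17,0],[1.0,-21,0],[1.0,-25,0],[1.0,-28,0]],"rot":[[0,0,-1],[0,0,-3],[0,0,-6],[0,0,-9],[0,0,-12],[0,0,-15],[0,0,-18],[0,0,-21]]}'
python3 - <<'E'
from h import *
togo([.5015,-.384,.16],want(-.6,np.radians(43)))
E
```

```text
clock: 15.75
position: [0.5093, -0.2731, 0.2516]
tool_rot: [-3.133, 0.731, 2.661]
force: [-0.3, 1.3, -0.9]
grip_width: 0.0468
travel cm [ -0.78 -11.09  -9.16] rot deg [-0.2 -1.1 -6.5] q [ 1.36  0.53 -1.3   2.26  1.76  0.64 -0.13] F [-0.3  1.3 -0.9] w 0.0468 t 15.75
```

```bash
python3 -m crank '{"travel":[[-0.2,-3,-1],[-0.4,-6,-3],[-0.6,-9,-5],[-0.8,-11,-7],[-0.8,-11,-9],[-0.8,-11,-9]],"rot":[[0,0,-2],[0,0,-4],[0,-0.5,-6],[0,-1,-6.5],[0,-1,-6.5],[0,-1,-6.5]]}'
python3 - <<'E'
from h import *
togo([.5015,-.384,.16],want(-.6,np.radians(43)))
m=bot.camera_model("wrist");im=bot.grab_frame("wrist");cv2.imwrite("pics/w10.png",im[:,:,::-1])
Q=[.5058,-.372,.042]
print(np.round(proj(m,loc(Q,[[.085,.075,.05],[.085,-.075,.05],[-.085,-.075,.05],[-.085,.075,.05],[-.005,-.012,.005],[.08,.07,.005],[.08,-.07,.005]])),1).tolist(),proj(m,[[.566,-.333,.021]]))
p=np.array(bot.observe()["position"]);print("plug bottom if on axis",proj(m,[p-[0,0,.04],p+[0,0,.006]]))
for x in bot.silhouettes("wrist","cap_tray")[:2]:print(x["conf"],x["box"])
b=bot.grab_frame("top");cv2.imwrite("pics/t10.png",cv2.resize(b[130:290,330:500,::-1],None,fx=3.5,fy=3.5))
E
```

```text
clock: 16.35
position: [0.5015, -0.3799, 0.1596]
tool_rot: [3.136, 0.744, 2.541]
force: [-0.4, 0.2, -0.3]
grip_width: 0.0465
travel cm [ 0.   -0.41  0.04] rot deg [-0.4 -0.2 -0.2] q [ 1.39  0.81 -1.16  2.22  2.09  0.75 -0.25] F [-0.4  0.2 -0.3] w 0.0465 t 16.35
[[465.8, 134.5], [279.5, 203.9], [88.6, 76.5], [339.4, -146.1], [274.6, 59.6], [439.5, 84.7], [280.4, 156.6]] [[388.97555274 105.72847   ]]
plug bottom if on axis [[282.95997314 217.25954333]
 [283.95998808 315.45412514]]
0.64 [387.9, 96.8, 68.1, 56.7]
```

View pics/w10.png

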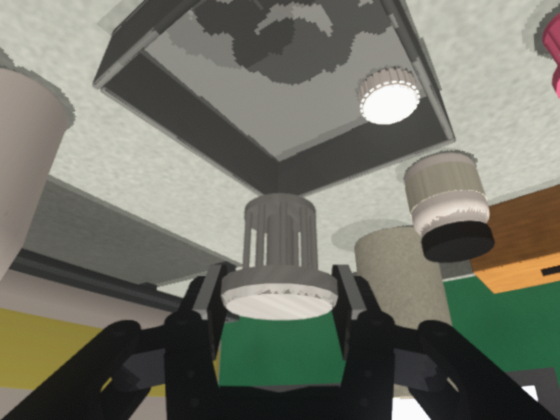

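View pics/t10.png

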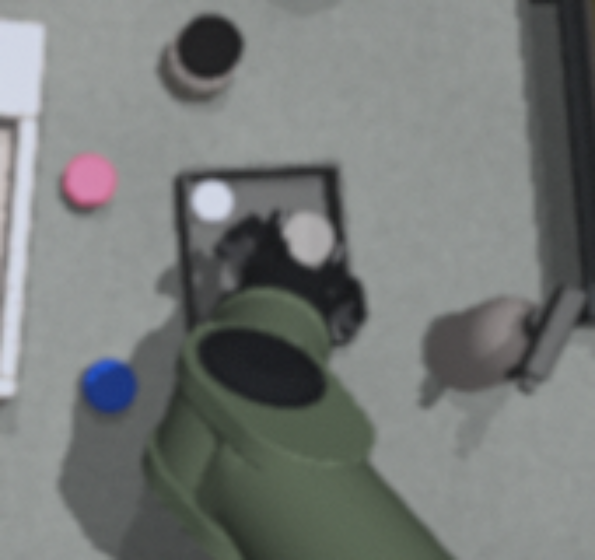

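```bash
python3 -m crank '{"travel":[[0.3,0,0],[0.6,0,0],[1,-0.4,0],[1,-0.4,-2],[1,-0.4,-5],[1,-0.4,-5]],"rot":[[0,0,7],[0,0,14],[0,0,21],[0,0,28],[0,0,28.5],[0,0,28.5]]}'
python3 - <<'E'
from h import *
togo([.5113,-.384,.06],want(-.1,np.radians(43)))
E
```

```text
clock: 17.1
position: [0.5113, -0.3848, 0.1107]
tool_rot: [3.135, 0.747, 3.037]
force: [-0.3, 0.5, -1.1]
grip_width: 0.0468
travel cm [-0.    0.08 -5.07] rot deg [-0.3 -0.2 -0. ] q [ 1.49  0.91 -1.02  2.1   2.2   0.26  0.25] F [-0.3  0.5 -1.1] w 0.0468 t 17.1
```

```bash
python3 -m crank '{"travel":[[0,0,-2],[0,0,-4],[0,0,-5],[0,0,-5.2],[0,0,-5.2]],"rot":[[0,0,0],[0,0,0],[0,0,0],[0,0,0],[0,0,0]]}'
python3 - <<'E'
from h import *
togo([.5113,-.384,.045],want(-.1,np.radians(43)))
m=bot.camera_model("wrist");im=bot.grab_frame("wrist");a=bot.grab_frame("side")
cv2.imwrite("pics/st11.png",cv2.resize(np.hstack([im,cv2.resize(a[140:230,240:360],(560,420))])[:,:,::-1],(800,300)))
E
```

```text
clock: 17.6
position: [0.5126, -0.385, 0.0623]
tool_rot: [3.14, 0.749, 3.042]
force: [-0.1, 0.5, -1.0]
grip_width: 0.0467
travel cm [-0.13  0.1  -1.73] rot deg [-0.1 -0.1 -0.1] q [ 1.5   1.05 -1.05  2.1   2.3   0.36  0.25] F [-0.1  0.5 -1. ] w 0.0467 t 17.6
```

View pics/st11.png

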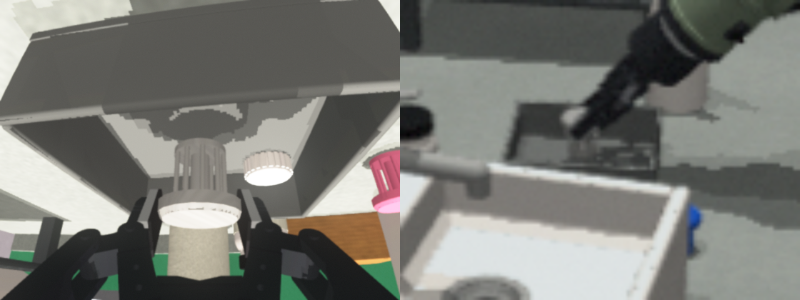

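```bash
python3 -m crank '{"travel":[[0,0,-0.5],[0,0,-0.9],[0,0,-1.2],[0,0,-1.4],[0,0,-1.4]],"rot":[[0,0,0],[0,0,0],[0,0,0],[0,0,0],[0,0,0]]}'
```

```text
clock: 18.2
position: [0.5121, -0.3849, 0.0467]
tool_rot: [3.138, 0.748, 3.041]
force: [-0.0, 0.2, -2.6]
grip_width: 0.047
```

```bash
python3 -m crank '{"travel":[[0,0,-0.1],[0,0,-0.2],[0,0,-0.3],[0,0,-0.3]],"rot":[[0,0,0],[0,0,0],[0,0,0],[0,0,0]]}'
```

```text
clock: 18.6
position: [0.5132, -0.385, 0.0457]
tool_rot: [3.141, 0.751, 3.044]
force: [-6.8, 1.3, 18.8]
grip_width: 0.047
```

```bash
python3 -m crank '{"travel":[[0,0,0.15],[0,0,0.2]],"rot":[[0,0,0],[0,0,0]]}'
python3 -m crank '{"travel":[[0,0,0],[0,0,0],[0,0,0],[0,0,0]],"rot":[[0,0,0],[0,0,0],[0,0,0],[0,0,0]]}' 0.5
python3 - <<'E'
from h import *
togo([.5113,-.384,.045],want(-.1,np.radians(43)))
m=bot.camera_model("wrist");im=bot.grab_frame("wrist");a=bot.grab_frame("side")
cv2.imwrite("pics/st12.png",cv2.resize(np.hstack([im,cv2.resize(a[140:230,240:360],(560,420))])[:,:,::-1],(800,300)))
E
```

```text
clock: 18.8
position: [0.5122, -0.3851, 0.0462]
tool_rot: [3.14, 0.748, 3.042]
force: [-0.5, -0.8, -1.5]
grip_width: 0.0469
clock: 19.2
position: [0.5122, -0.385, 0.046]
tool_rot: [3.139, 0.748, 3.042]
force: [0.0, -0.6, 0.6]
grip_width: 0.0639
travel cm [-0.09  0.1  -0.1 ] rot deg [-0.1 -0.1 -0.1] q [ 1.51  1.09 -1.05  2.09  2.33  0.38  0.26] F [ 0.  -0.6  0.6] w 0.0639 t 19.2
```

View pics/st12.png

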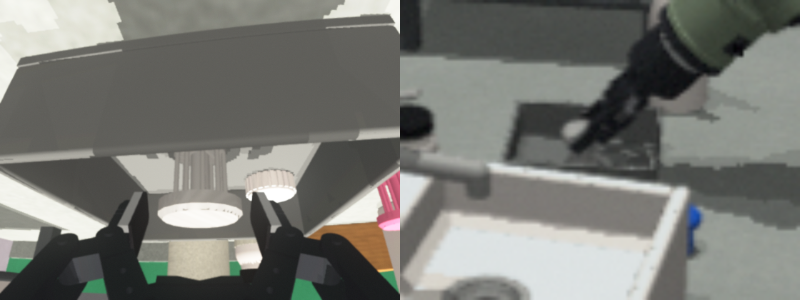

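```bash
python3 -m crank '{"travel":[[-1,0.1,1.1],[-2.5,0.2,2.7],[-4.5,0.4,4.8],[-6,0.6,8],[-6,0.6,12],[-5,0.6,16],[-4,0.6,20],[-3,0.6,22]],"rot":[[0,0,0],[0,0,0],[0,0,0],[0,0,0],[0,5,0],[0,12,0],[0,20,0],[0,28,0]]}'
python3 - <<'E'
from h import *
togo([.5113,-.384,.045],want(-.1,0))
m=bot.camera_model("wrist");im=bot.grab_frame("wrist");a=bot.grab_frame("side");b=bot.grab_frame("top")
cv2.imwrite("pics/st13.png",np.vstack([cv2.resize(np.hstack([im,cv2.resize(a[140:230,240:360],(560,420))])[:,:,::-1],(800,300)),cv2.resize(np.hstack([b,cv2.resize(b[150:255,350:490],(560,420))])[:,:,::-1],(800,300))]))
E
```

```text
clock: 20.1
position: [0.4445, -0.4008, 0.149]
tool_rot: [-3.072, 0.581, 3.052]
force: [-0.3, 0.1, -0.8]
grip_width: 0.0641
travel cm [  6.68   1.68 -10.4 ] rot deg [ 7.  32.8  0.6] q [ 1.53  0.71 -1.    2.12  1.38  0.27  0.98] F [-0.3  0.1 -0.8] w 0.0641 t 20.1
```

View pics/st13.png

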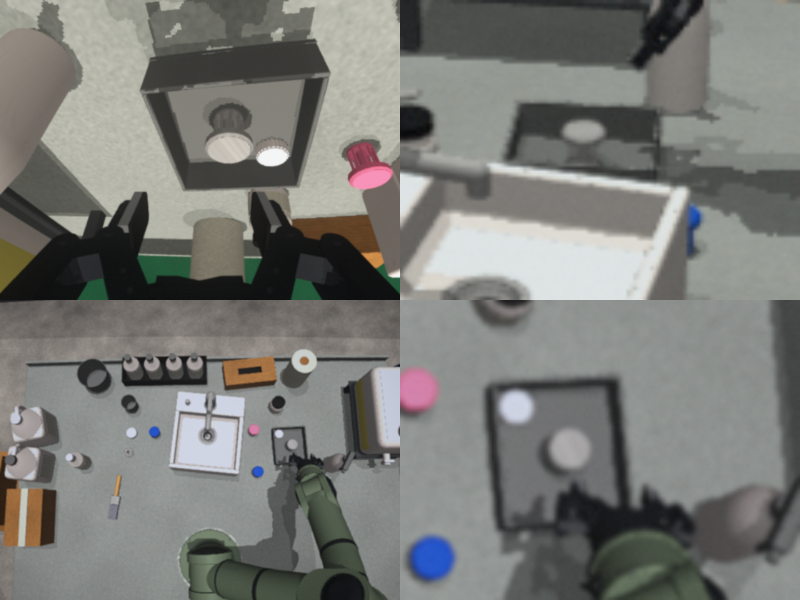

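```bash
python3 -m crank '{"travel":[[0,0,3],[1,0,6],[2,1,9],[3,3,12],[4,6,13],[5,10,13],[5.5,14,13],[5.5,18,13]],"rot":[[0,0,0],[0,0,0],[0,-1,0],[0,-2,0],[0,-3,0],[0,-4,0],[0,-5,0],[0,-5,0]]}'
python3 - <<'E'
from h import *
togo([.5,0,.27],want(-.1,np.radians(40)))
E
```

```text
clock: 21.05
position: [0.4994, -0.2194, 0.2775]
tool_rot: [-3.083, 0.67, 3.047]
force: [0.8, 0.0, -0.1]
grip_width: 0.0642
travel cm [ 0.06 21.94 -0.75] rot deg [ 2.4 -1.8  1.8] q [ 1.33  0.29 -1.1   2.25  1.15  0.19  0.71] F [ 0.8  0.  -0.1] w 0.0642 t 21.05
```

```bash
python3 -m crank '{"travel":[[0,3,0],[0,7,0],[0,11,0],[0,15,0],[0,19,0],[0,23,0],[0,27,0],[0,31,0]],"rot":[[0,0,1],[0,0,3],[0,0,5],[0,0,7],[0,0,10],[0,0,13],[0,0,16],[0,0,19]]}' 0
python3 - <<'E'
from h import *
togo([.45,.32,.2],want(.3,np.radians(43)))
E
```

```text
clock: 21.85
position: [0.5, 0.0902, 0.2779]
tool_rot: [-3.081, 0.671, -2.901]
force: [1.0, -0.6, 0.2]
grip_width: 0.0425
travel cm [-5.   22.98 -7.79] rot deg [ 3.7 -3.7  5.6] q [ 0.77  0.23 -1.27  2.34  1.45  0.4   0.07] F [ 1.  -0.6  0.2] w 0.0425 t 21.85
```

```bash
python3 -m crank '{"travel":[[-0.5,4,0],[-1,8,0],[-2,12,0],[-3,16,-1],[-4,20,-3],[-5,23,-5],[-5.5,25,-7],[-5.5,25,-7]],"rot":[[0,0,0],[0,0,1],[0.5,0,2],[1,0,3],[1.5,-1,4],[2,-2,5],[3.5,-3,5.6],[3.7,-3.5,5.6]]}'
python3 - <<'E'
from h import *
togo([.491,.37,.036],want(.3,np.radians(43)))
m=bot.camera_model("wrist");im=bot.grab_frame("wrist");cv2.imwrite("pics/w14.png",im[:,:,::-1])
print(proj(m,[[.491,.37,.045],[.491,.37,.01],[.582,.356,.018]]))
for x in bot.silhouettes("wrist","strainer")[:2]:
    v,u=np.nonzero(x["pixels"]);print(x["conf"],x["box"],u.mean(),v.mean())
E
```

```text
clock: 22.65
position: [0.443, 0.3432, 0.2052]
tool_rot: [3.131, 0.745, -2.844]
force: [-0.3, -0.7, -0.4]
grip_width: 0.0429
travel cm [  4.8    2.68 -16.92] rot deg [-0.3 -0.4 -0.3] q [-0.09  0.62 -1.19  2.31  1.77  1.03 -0.61] F [-0.3 -0.7 -0.4] w 0.0429 t 22.65
[[292.7072952  111.34692381]
 [291.5705709   80.81013998]
 [249.67014199 150.64863245]]
0.59 [295.0, 90.1, 55.4, 62.0] 294.2287553648069 85.06223175965665
```

View pics/w14.png

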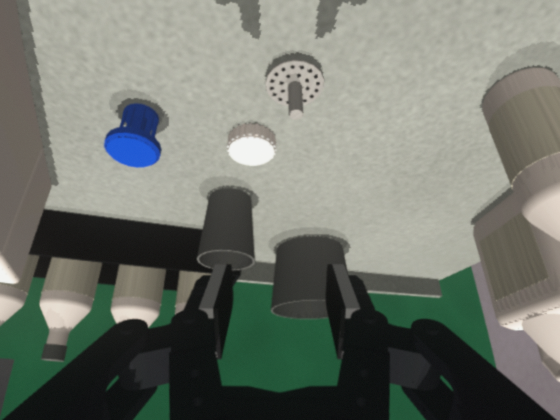

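```bash
python3 - <<'E'
from h import *
m=bot.camera_model("wrist");print(onz(m,[[296,112]],.045),onz(m,[[294.8,81]],.011),onz(m,[[250.5,151]],.018))
im=bot.grab_frame("wrist");cv2.imwrite("pics/c15.png",cv2.resize(im[40:180,200:360,::-1],None,fx=4,fy=4))
E
```

```text
[[0.49536192 0.36941101 0.045     ]] [[0.49377855 0.36878858 0.011     ]] [[0.58765976 0.35290073 0.018     ]]
```

View pics/c15.png

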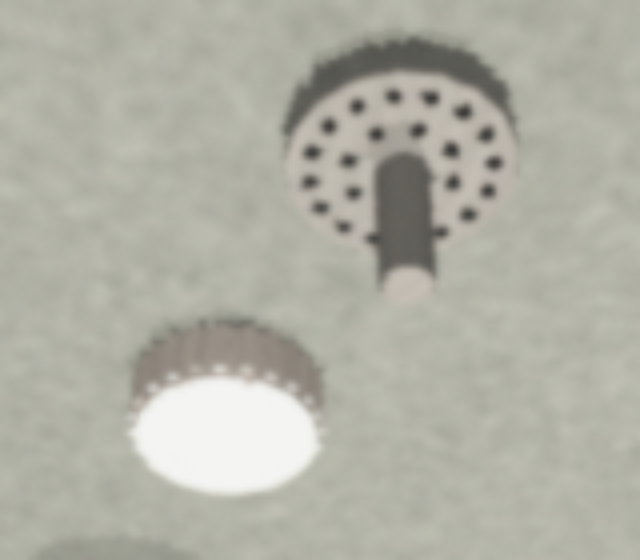

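```bash
python3 - <<'E'
from h import *
m=bot.camera_model("wrist");print(onz(m,[[301.7,111.2]],.045),onz(m,[[300.5,79.5]],.011),onz(m,[[256.5,148.5]],.018))
togo([.491,.37,.036],want(.3,np.radians(43)))
E
```

```text
[[0.49511573 0.37273047 0.045     ]] [[0.49268215 0.37204999 0.011     ]] [[0.58417203 0.35687827 0.018     ]]
travel cm [  4.53   3.09 -17.23] rot deg [-0.1 -0.3  0.2] q [-0.08  0.61 -1.2   2.31  1.76  1.03 -0.6 ] F [ 0.4 -0.4 -0.3] w 0.0426 t 22.8
```

```bash
python3 -m crank '{"travel":[[0.1,0.5,-2.5],[0.3,1,-5],[0.5,1.5,-8],[0.7,2,-10.5],[0.8,2.1,-12.5],[0.8,2.1,-12.5]],"rot":[[0,0,0],[0,0,0],[0,0,0],[0,0,0],[0,0,0],[0,0,0]]}'
python3 -m crank '{"travel":[[0,0,0]],"rot":[[0,0,0]]}'
python3 - <<'E'
from h import *
togo([.493,.372,.037],want(.3,np.radians(43)))
m=bot.camera_model("wrist");im=bot.grab_frame("wrist");cv2.imwrite("pics/w16.png",im[:,:,::-1])
print(proj(m,[[.493,.372,.045],[.493,.372,.01]]))
E
```

```text
clock: 23.4
position: [0.4544, 0.3589, 0.0822]
tool_rot: [3.139, 0.744, -2.849]
force: [-0.9, 0.3, 0.8]
grip_width: 0.0427
clock: 23.5
position: [0.4545, 0.3596, 0.0845]
tool_rot: [3.139, 0.747, -2.849]
force: [-0.5, 0.7, -0.3]
grip_width: 0.0424
travel cm [ 3.85  1.24 -4.75] rot deg [-0.  -0.2  0.3] q [-0.25  0.92 -1.03  2.3   2.06  1.23 -0.81] F [-0.5  0.7 -0.3] w 0.0424 t 23.5
[[281.16506235 247.99177188]
 [280.94415103 196.13125321]]
```

View pics/w16.png

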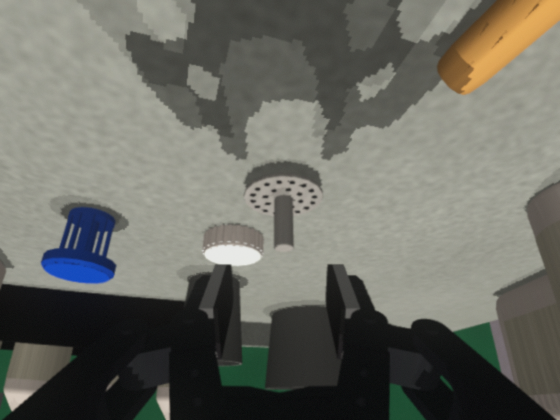

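```bash
python3 -m crank '{"travel":[[1,0.35,-1.2],[2,0.7,-2.4],[3,1.05,-3.6],[3.8,1.3,-4.6],[3.8,1.3,-4.7],[3.8,1.3,-4.7]],"rot":[[0,0,0],[0,0,0],[0,0,0],[0,0,0],[0,0,0],[0,0,0]]}'
python3 - <<'E'
from h import *
togo([.493,.372,.037],want(.3,np.radians(43)))
m=bot.camera_model("wrist");im=bot.grab_frame("wrist");cv2.imwrite("pics/w17.png",im[:,:,::-1])
E
```

```text
clock: 24.15
position: [0.4912, 0.3732, 0.0359]
tool_rot: [3.14, 0.745, -2.846]
force: [-0.0, -0.5, 0.3]
grip_width: 0.0425
travel cm [ 0.18 -0.12  0.11] rot deg [ 0.  -0.3  0.2] q [-0.25  1.04 -0.95  2.21  2.17  1.21 -0.78] F [-0.  -0.5  0.3] w 0.0425 t 24.15
```

View pics/w17.png

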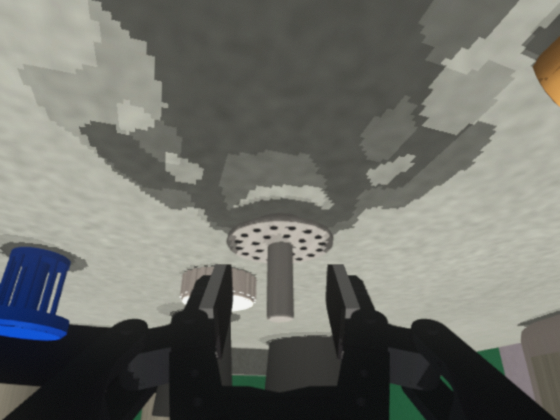

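Aligned (post at column 280 between pads at 230 and 328, tips clear of the dish). Close.

```bash
python3 -m crank '{"travel":[[0.2,-0.1,0.1],[0.2,-0.1,0.1],[0.2,-0.1,0.1],[0.2,-0.1,0.1],[0.2,-0.1,0.1],[0.2,-0.1,0.1]],"rot":[[0,0,0],[0,0,0],[0,0,0],[0,0,0],[0,0,0],[0,0,0]]}' -1 50
python3 -m crank '{"travel":[[0,0,0.5],[0,0,1.5],[0,0,3],[0,0,3]],"rot":[[0,0,0],[0,0,0],[0,0,0],[0,0,0]]}'
python3 - <<'E'
from h import *
togo([.493,.372,.037],want(.3,np.radians(43)))
m=bot.camera_model("wrist");im=bot.grab_frame("wrist");cv2.imwrite("pics/w18.png",im[:,:,::-1])
p=np.array(bot.observe()["position"]);print(proj(m,[p-[0,0,.037],p-[0,0,.026],p+[0,0,.008]]))
E
```

```text
clock: 24.8
position: [0.4936, 0.3723, 0.0374]
tool_rot: [3.141, 0.746, -2.846]
force: [-0.9, -1.0, 4.3]
grip_width: 0.0099
clock: 25.2
position: [0.4939, 0.3728, 0.0695]
tool_rot: [3.139, 0.748, -2.846]
force: [0.6, -0.4, -1.3]
grip_width: 0.01
travel cm [-0.09 -0.08 -3.25] rot deg [-0.  -0.2  0.2] q [-0.23  0.96 -0.98  2.22  2.1   1.17 -0.74] F [ 0.6 -0.4 -1.3] w 0.01 t 25.2
[[279.54936136 217.95778103]
 [279.58278106 239.18746839]
 [279.69777026 313.9280316 ]]
```

View pics/w18.png

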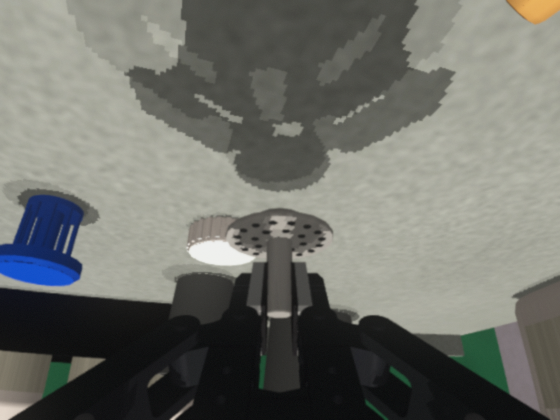

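```bash
python3 - <<'E'
import cv2,numpy as np
a=cv2.imread("pics/w17.png")[200:330,215:345];b=cv2.imread("pics/w18.png")[200:330,215:345]
cv2.imwrite("pics/c19.png",cv2.resize(np.hstack([a,b]),None,fx=3,fy=3,interpolation=cv2.INTER_CUBIC))
E
```

```text
(no output)
```

View pics/c19.png

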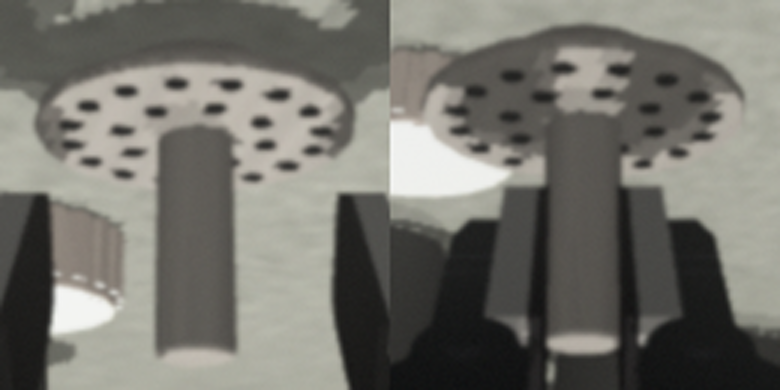

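```bash
python3 -m crank '{"travel":[[0,0,4],[0,-1,8],[0,-3,12],[0,-6,15],[0.3,-10,17],[0.5,-14,18],[0.6,-18,18],[0.6,-22,18]],"rot":[[0,0,0],[0,0,0],[0,0,-2],[0,0,-4],[0,0,-7],[0,0,-10],[0,0,-13],[0,0,-16]]}'
python3 -m crank '{"travel":[[0,-4,0],[0,-8,0],[0,-11,0],[0,-14.4,0],[0,-14.4,0],[0,-14.4,0],[0,-14.4,0]],"rot":[[0,0,-3],[0,0,-6],[0,0,-8],[0,0,-8],[0,0,-8],[0,0,-8],[0,0,-8]]}'
python3 - <<'E'
from h import *
togo([.50,.009,.25],want(-.12,np.radians(43)))
m=bot.camera_model("wrist");im=bot.grab_frame("wrist");cv2.imwrite("pics/w20.png",im[:,:,::-1])
P=[.552,.0015,-.12];a=np.linspace(0,2*np.pi,60)
for r,z in((.0325,.07),(.0275,.061),(.021,.061)):
    for q in proj(m,loc(P,np.c_[r*np.cos(a),r*np.sin(a),a*0+z])): cv2.circle(im,tuple(int(round(v*16)) for v in q),8,(255,0,0),-1,cv2.LINE_AA,4)
c=proj(m,loc(P,[[0,0,.07]]))[0];print(c)
u,v=int(c[0]),int(c[1])
cv2.imwrite("pics/c20.png",cv2.resize(im[max(v-60,0):v+60,u-80:u+80,::-1],None,fx=5,fy=5))
np.savez("w20.npz",**{k:np.array(m[k]) for k in m})
E
```

```text
clock: 26.05
position: [0.4994, 0.1504, 0.2475]
tool_rot: [3.141, 0.746, -3.127]
force: [1.5, -0.1, -0.3]
grip_width: 0.0104
clock: 26.75
position: [0.5005, 0.0071, 0.2478]
tool_rot: [3.14, 0.744, 3.016]
force: [-0.2, -0.8, -0.9]
grip_width: 0.0099
travel cm [-0.05  0.19  0.22] rot deg [-0.1 -0.3  0.3] q [ 0.91  0.49 -1.49  2.43  1.75  0.83 -0.41] F [-0.2 -0.8 -0.9] w 0.0099 t 26.75
[281.40949639  93.26071358]
```

View pics/w20.png

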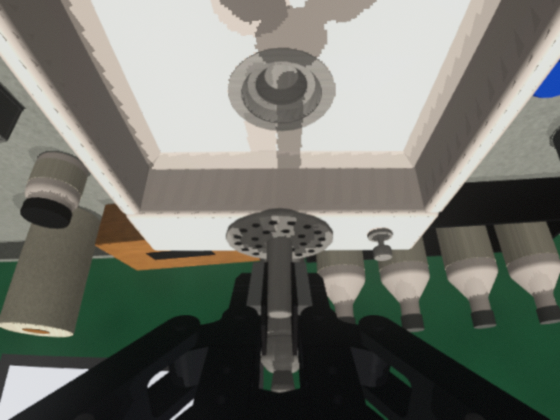

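View pics/c20.png

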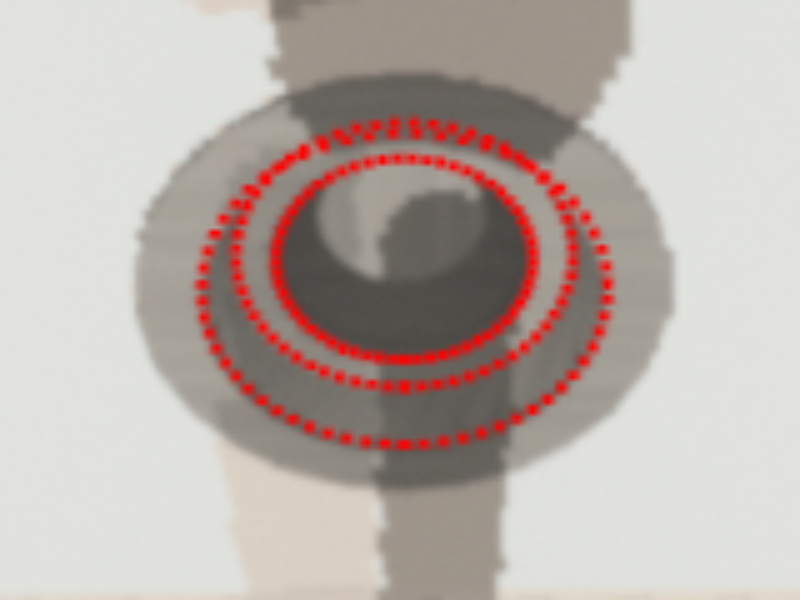

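```bash
python3 -m crank '{"travel":[[0,0,-2],[0,0,-5],[0,0,-8],[0,0,-10],[0.3,0,-11],[0.3,0,-11],[0.3,0,-11]],"rot":[[0,0,0],[0,0,0],[0,0,0],[0,0,0],[0,0,0],[0,0,0],[0,0,0]]}'
python3 - <<'E'
from h import *
togo([.540,.003,.108],want(-.12,np.radians(43)))
m=bot.camera_model("wrist");im=bot.grab_frame("wrist");cv2.imwrite("pics/w21.png",im[:,:,::-1])
E
```

```text
clock: 27.5
position: [0.5307, 0.0121, 0.1428]
tool_rot: [-3.138, 0.724, 3.019]
force: [0.2, 0.1, -0.5]
grip_width: 0.01
travel cm [ 0.93 -0.91 -3.48] rot deg [-0.  -1.5  0.3] q [ 0.75  1.03 -1.49  2.43  1.99  1.33 -0.4 ] F [ 0.2  0.1 -0.5] w 0.01 t 27.5
```

View pics/w21.png

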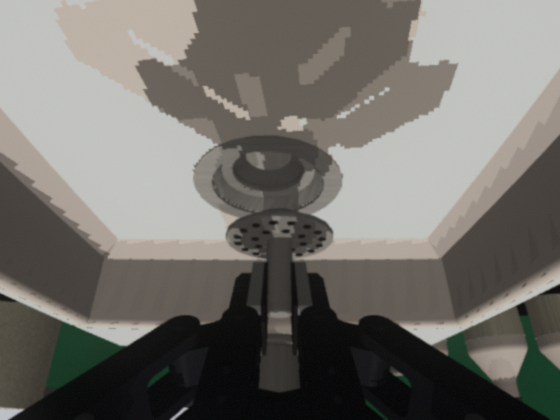

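```bash
python3 -m crank '{"travel":[[0,0,0],[0,0,0]],"rot":[[0,0,0],[0,0,0]]}'
```

```text
clock: 27.75
position: [0.5312, 0.0113, 0.1437]
tool_rot: [-3.135, 0.727, 3.019]
force: [-0.1, 0.8, -1.5]
grip_width: 0.0101
```

```bash
python3 -m crank '{"travel":[[0.2,-0.4,-1],[0.5,-0.7,-2],[0.8,-0.8,-3],[0.8,-0.8,-3.2],[0.8,-0.8,-3.2],[0.8,-0.8,-3.2]],"rot":[[0,-0.5,0],[0,-1,0],[0,-1.3,0],[0,-1.3,0],[0,-1.3,0],[0,-1.3,0]]}'
python3 - <<'E'
from h import *
togo([.540,.003,.112],want(-.12,np.radians(43)))
m=bot.camera_model("wrist");im=bot.grab_frame("wrist");cv2.imwrite("pics/w22.png",im[:,:,::-1])
a=bot.grab_frame("side");cv2.imwrite("pics/s22.png",cv2.resize(a[170:260,210:330,::-1],(560,420)))
p=np.array(bot.observe()["position"]);print(proj(m,[p-[0,0,.037],p-[0,0,.026],p+[0,0,.008],[.552,.0015,.061]]))
E
```

```text
clock: 28.35
position: [0.5411, 0.0039, 0.1115]
tool_rot: [-3.14, 0.747, 3.016]
force: [0.1, -0.3, -0.1]
grip_width: 0.0098
travel cm [-0.11 -0.09  0.05] rot deg [ 0.  -0.2  0.4] q [ 0.76  1.2  -1.49  2.43  2.12  1.45 -0.35] F [ 0.1 -0.3 -0.1] w 0.0098 t 28.35
[[281.27133938 219.63761011]
 [281.29826095 240.980992  ]
 [281.38231602 316.14552698]
 [279.39932544 206.06492845]]
```

View pics/w22.png

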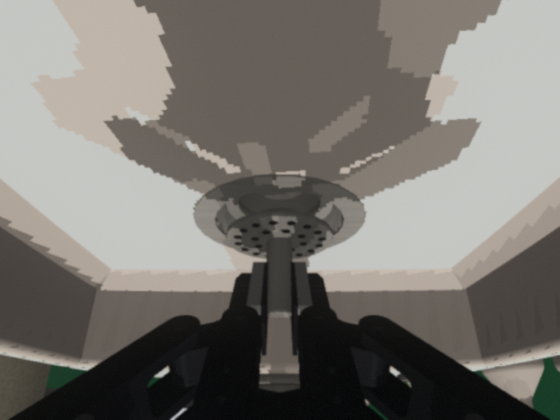

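View pics/s22.png

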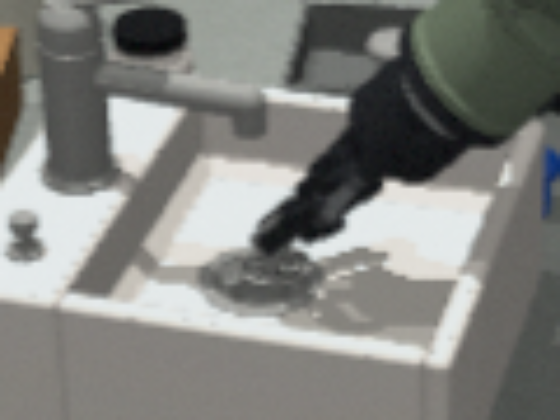

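```bash
python3 -m crank '{"travel":[[0.4,-0.1,-0.5],[0.7,-0.2,-1.0],[0.9,-0.2,-1.4],[1.1,-0.2,-1.6],[1.1,-0.2,-1.7],[1.1,-0.2,-1.7]],"rot":[[0,0,0],[0,0,0],[0,0,0],[0,0,0],[0,0,0],[0,0,0]]}'
python3 - <<'E'
from h import *
togo([.552,.0015,.090],want(-.12,np.radians(43)))
m=bot.camera_model("wrist");im=bot.grab_frame("wrist");cv2.imwrite("pics/c23.png",cv2.resize(im[140:340,160:400,::-1],None,fx=3,fy=3))
E
```

```text
clock: 29.05
position: [0.5519, 0.0019, 0.0936]
tool_rot: [-3.141, 0.745, 3.016]
force: [-0.4, 0.4, -1.5]
grip_width: 0.0103
travel cm [ 0.01 -0.04 -0.36] rot deg [ 0.  -0.3  0.4] q [ 0.75  1.24 -1.45  2.41  2.17  1.45 -0.34] F [-0.4  0.4 -1.5] w 0.0103 t 29.05
```

View pics/c23.png

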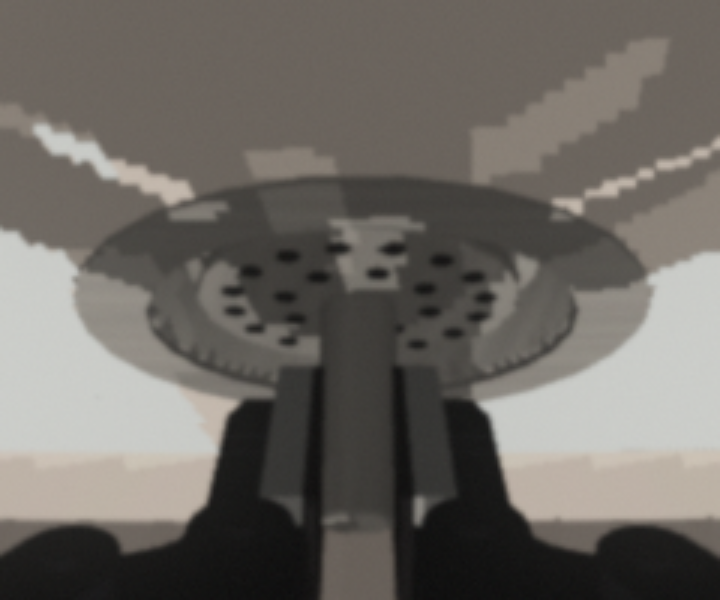

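```bash
python3 -m crank '{"travel":[[0,0,-0.1],[0,0,-0.2],[0,0,-0.3],[0,0,-0.35],[0,0,-0.35]],"rot":[[0,0,0],[0,0,0],[0,0,0],[0,0,0],[0,0,0]]}'
```

```text
clock: 29.6
position: [0.552, 0.0019, 0.0904]
tool_rot: [-3.14, 0.746, 3.016]
force: [-1.3, -0.2, 3.0]
grip_width: 0.01
```

```bash
python3 -m crank '{"travel":[[0,0,-0.1],[0,0,-0.15],[0,0,-0.15]],"rot":[[0,0,0],[0,0,0],[0,0,0]]}'
python3 - <<'E'
from h import *
togo([.552,.0015,.090],want(-.12,np.radians(43)))
m=bot.camera_model("wrist");im=bot.grab_frame("wrist");cv2.imwrite("pics/c24.png",cv2.resize(im[140:340,160:400,::-1],None,fx=3,fy=3))
E
```

```text
clock: 29.9
position: [0.5521, 0.002, 0.0902]
tool_rot: [-3.14, 0.749, 3.017]
force: [-16.8, -3.3, 26.8]
grip_width: 0.0096
travel cm [-0.01 -0.05 -0.02] rot deg [ 0.1 -0.1  0.3] q [ 0.75  1.25 -1.44  2.41  2.18  1.45 -0.34] F [-16.8  -3.3  26.8] w 0.0096 t 29.9
```

View pics/c24.png

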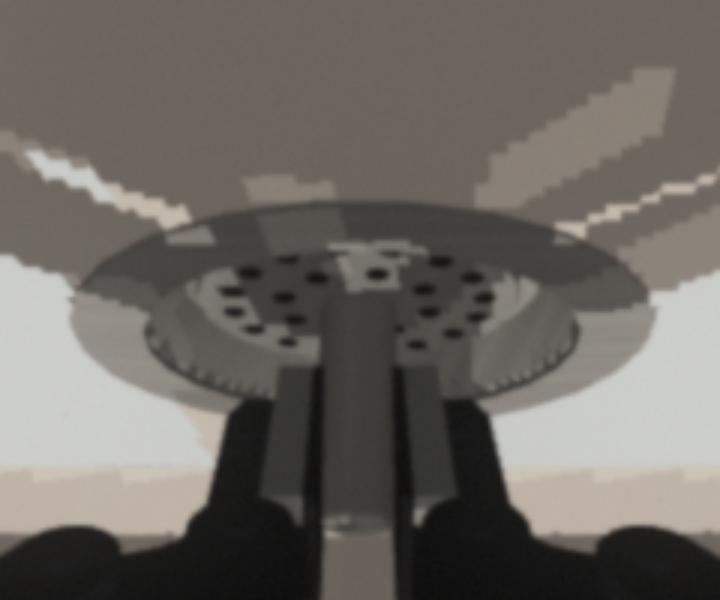

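```bash
python3 -m crank '{"travel":[[0,0,0.1],[0,0,0.15]],"rot":[[0,0,0],[0,0,0]]}'
python3 -m crank '{"travel":[[0,0,0],[0,0,0],[0,0,0]],"rot":[[0,0,0],[0,0,0],[0,0,0]]}' -0.2
python3 - <<'E'
from h import *
togo([.552,.0015,.090],want(-.12,np.radians(43)))
m=bot.camera_model("wrist");im=bot.grab_frame("wrist");cv2.imwrite("pics/c25.png",cv2.resize(im[140:340,160:400,::-1],None,fx=3,fy=3))
E
```

```text
clock: 30.15
position: [0.552, 0.0019, 0.0905]
tool_rot: [-3.14, 0.746, 3.016]
force: [0.8, -0.1, -0.5]
grip_width: 0.0096
clock: 30.45
position: [0.5519, 0.0018, 0.0902]
tool_rot: [-3.14, 0.746, 3.016]
force: [-0.1, -0.0, 1.1]
grip_width: 0.0342
travel cm [ 0.01 -0.03 -0.02] rot deg [ 0.  -0.3  0.4] q [ 0.75  1.25 -1.44  2.41  2.18  1.45 -0.34] F [-0.1 -0.   1.1] w 0.0342 t 30.45
```

View pics/c25.png

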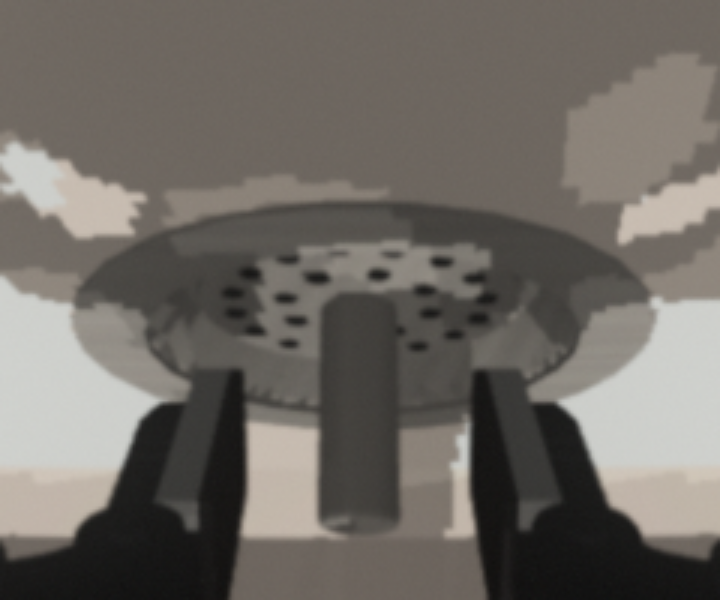

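```bash
python3 -m crank '{"travel":[[-0.6,0.1,0.7],[-1.6,0.2,1.8],[-3,0.35,3.3],[-4.4,0.5,4.8],[-5.2,0.6,7],[-5.2,0.6,10],[-5.2,0.6,13],[-5.2,0.6,16]],"rot":[[0,0,0],[0,0,0],[0,0,0],[0,0,0],[0,0,0],[0,0,0],[0,0,0],[0,0,0]]}'
python3 -m crank '{"travel":[[0,0,2],[-0.5,0,3],[-0.5,0,3]],"rot":[[0,0,0],[0,2,0],[0,2,0]]}'
python3 - <<'E'
from h import *
togo([.552,.0015,.090],want(-.12,np.radians(43)))
m=bot.camera_model("wrist");im=bot.grab_frame("wrist");a=bot.grab_frame("side");b=bot.grab_frame("top")
P=[.552,.0015];c=proj(m,[[.552,.0015,.064]])[0];print(c,proj(m,[[.552,.0015,.098]]))
t=bot.camera_model("side");print("side",proj(t,[[.552,.0015,.064],[.552,.0015,.098]]))
u,v=int(c[0]),max(int(c[1]),45)
cv2.imwrite("pics/st26.png",np.vstack([cv2.resize(np.hstack([im,cv2.resize(im[v-45:v+45,u-60:u+60],(560,420))])[:,:,::-1],(800,300)),cv2.resize(np.hstack([b,cv2.resize(a[170:260,210:330],(560,420))])[:,:,::-1],(800,300))]))
cv2.imwrite("pics/s26.png",a[:,:,::-1])
E
```

```text
clock: 31.3
position: [0.5021, 0.0082, 0.2438]
tool_rot: [-3.139, 0.744, 3.016]
force: [0.0, -0.9, -0.4]
grip_width: 0.0341
clock: 31.6
position: [0.4981, 0.0075, 0.2749]
tool_rot: [-3.13, 0.712, 3.021]
force: [-0.3, -0.1, -0.6]
grip_width: 0.0337
travel cm [  5.39  -0.6  -18.49] rot deg [ 0.2 -2.3  0.5] q [ 0.99  0.34 -1.49  2.38  1.57  0.67 -0.25] F [-0.3 -0.1 -0.6] w 0.0337 t 31.6
[283.72539345  76.35323347] [[283.63474433 103.29888237]]
side [[266.51121542 231.08599786]
 [266.23684534 222.03826323]]
```

View pics/st26.png

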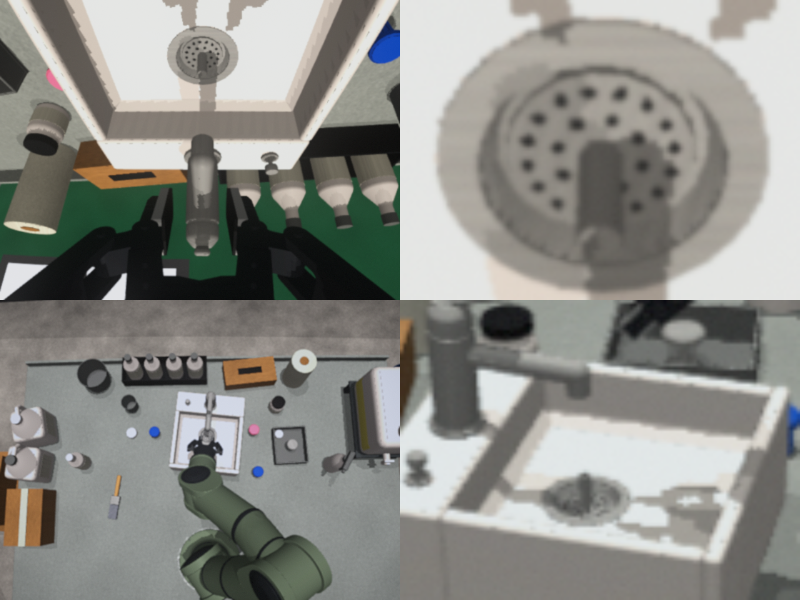

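View pics/s26.png

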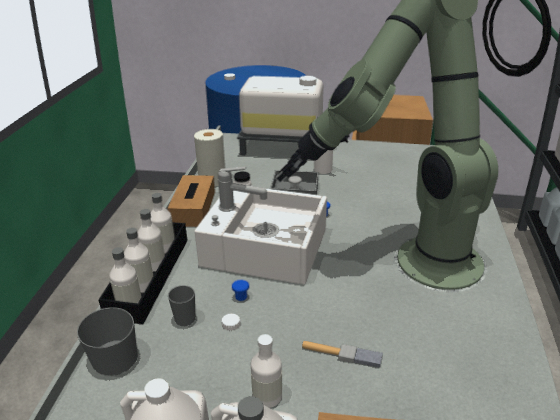

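```bash
python3 - <<'E'
from workcell import bot
print(bot.job_done())
E
```

```text
the job is handed in; nothing more can be done
None
```

The job is done and handed in at about 32 s of the 72 s allowed.

**What I did**
- **Lift knob:** I pressed it down to its stop. The wrist force there was 45 N, at the height expected for full travel, and the pictures showed the plug raised.
- **Plug:** I gripped it at a 43° lean from the open front and lifted it out from under the spout. I stood it upright on the tray floor, feeling contact at 19 N before letting go.
- **Strainer:** I gripped it by its post and lowered it into the drain at the same lean. It met a firm stop within 0.5 mm of the expected fully-home height.

**What the last checks showed**
- The last wrist picture shows the strainer level and centred in the ring.
- The top and side pictures show the plug standing in the tray, with the tap and the other things looking where they were. I judged that by eye and measured no positions.
- The gripper was clear of everything when I handed in.

**What disagreed or went wrong**
- My first leaning approach ran the last joint to the end of its range, so I turned the gripper half round and came in again.
- The plug sat a few mm nearer the robot in the jaws than I had worked out.
- The finger opening read 47 mm on the 50 mm cap and 10 mm on the 12 mm post; I put that down to the pads giving way.

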